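Locate a cutting guide on its portioning board

TASK

Lay the slotted steel cutting guide flat on the white portioning board and slide it home: its long edge against both dowels, its short edge against the end stop, with the stop's little spring button pushed in flush. The stop is clamped wherever the last baker set it, so feel for it: press so that the guide bears on both dowels and the stop at the same time for a good second, but never push any of them with more than about 20 N; then let go and leave the guide fully home, lying flat. Leave the shaker, the ring cutter, the timer and the berry tub where they are.

Things in the scene. Friction and masses are not known exactly. Their poses are not given: they have to be found in the camera images.
- guide: The slotted cutting guide, a loose flat steel plate 130 mm (its x) by 180 mm (its y), 8 mm thick, 0.45 to 0.75 kg, with an upright round black knob at its middle. Origin: centre of its underside; z up. The outline and knob are the same when turned by half a turn, and either way round is right.
- guide_knob (a point): Centre of the guide's knob: a plain upright cylinder 26 mm across and 48 mm tall standing on the plate (top 56 mm above the guide's underside); this point is on its axis, 32 mm above the guide's underside (24 mm below the knob's top). Axes as the guide.
- jig: The white portioning board, fixed to the table, 190 mm (its x) by 260 mm (its y), top 15 mm above the table. Origin: centre of its underside. Its +x points to the edge with the two dowels, its +y to the edge with the end stop. It carries dowels and stop and does not move. The smooth steel guide slides easily on it and along the dowels and stop (friction about 0.2).
- seat (a point): Where the centre of the knob (point guide_knob) would be with the guide home if the end stop were at its middle setting: 47 mm above the table, at x = 13 mm, y = 0 in the board's frame. Axes as the board's. Across (x) and in height this is exact; along y the true home lies anywhere from 12 mm short of this point (-y) to 12 mm beyond it (+y), as the stop happens to be set. The guide slides home toward +x (dowels) and +y (end stop).
- dowel_a: Rigid upright steel dowel 10 mm across, 24 mm tall above the board; origin on its axis at the board's top, at x = +70 mm, y = +50 mm from the seat.
- dowel_b: The other dowel, the same, at x = +70 mm, y = -50 mm from the seat.
- end_stop: The end stop: a steel bridge fixed at the board's +y edge (48 mm wide, 26 mm tall, with a clamp screw to 42 mm above the board) and, clamped in it, a bar whose 34 mm wide, 18 mm tall head has a rounded nose that touches the middle of the guide's short edge. The bar does not yield. Only the fixed bridge is measured: this origin is at the board's top right under the seat, and the nose's tip lies from 78 to 102 mm toward +y from it (set differently each time, not measured).
- stop_button (a joint): Brass spring button in the nose of the end stop, 7 mm across, its middle 5 mm above the board: 0 m = out, standing 6 mm proud of the nose; 0.006 m = pushed in flush by a guide that touches the nose. It pushes back with only 0.2 to 0.4 N, not enough to move the guide.
- shaker: Bystander: upright spice shaker, 45 mm across, 105 mm tall. Origin: centre of its underside.
- ring_cutter: Bystander: ring cutter of sheet metal, 70 mm across, 34 mm tall. Origin: centre of its underside.
- timer: Bystander: round white kitchen timer, 62 mm across, 42 mm tall. Origin: centre of its underside.
- berry_tub: Bystander: small fruit tub, 72 mm across, 71 mm tall. Origin: centre of its underside.

How it is judged (in metres and radians):
On the way, in this order (a step that is already met when the one before it is completed fails the run):
1. the guide lies flat on the board, within 60 mm of home (z of guide_knob in the frame of seat between -0.003 and 0.003 m and angle between guide's own z axis and vertical below 0.03 rad and horizontal distance between guide_knob and seat below 0.06 m), for 0.1 s.
2. the guide bears on both dowels and the end stop at the same time, at least 1 N on each (contact force between guide and dowel_a above 1 N and contact force between guide and dowel_b above 1 N and contact force between guide and end_stop above 1 N), for 0.5 s.
At the end, for the whole second after the job is handed in: The guide lies flat on the board at rest, its knob within 2 mm of home across the board (x) and 3 mm in height, the stop's button pushed in by more than 4.5 mm, turned by less than 0.02 rad against the board, tilted by less than 0.03 rad (z of guide_knob in the frame of seat between -0.003 and 0.003 m and angle between guide's own z axis and vertical below 0.03 rad and x of guide_knob in the frame of seat between -0.002 and 0.002 m and value of joint stop_button above 0.0045 m and angle between the x axis of guide and the x axis of jig, either way round below 0.02 rad and linear speed of guide below 0.01 m/s); the robot touches nothing.
It fails at once if more than 20 N between the guide and either dowel or the end stop (contact force between guide and dowel_a above 20 N or contact force between guide and dowel_b above 20 N or contact force between guide and end_stop above 20 N).
It fails at once if a bystander moved by more than 20 mm (distance of any of shaker, ring_cutter, timer, berry_tub from where it was at the start of the episode above 0.02 m).
It also fails if it takes over 64 s, if anything falls off the work surface, if the arm or the gripper's body presses on something with over 40 N, if the wrist force passes 120 N, or if a joint passes its speed limit or range.

ROBOT

A 7-joint arm with a two-finger parallel gripper is mounted at the origin on a cart in front of the work surface, level with it; the furniture and walls round the work are solid. World frame = base frame: x ahead of the robot, y to its left, z up, the work surface at z = 0. Lengths are in m, angles in degrees, forces in N, time in s.
With the tool pointing down it reaches from about 0.35 to 0.9 m from the base axis. Payload 7.2 kg.
Tool frame: the origin (TCP) lies between the finger pads; the fingertips stand 22 mm ahead of it and the grasp point (between the pads) lies 3 mm ahead of it; x points along the fingers, y is the direction in which the jaws open and shut, and the axes are right-handed (so a half turn about x gives the same grasp; the last joint's range is limited). The gripper opens to 85 mm and grips with 20 to 120 N. Pads are 22 mm wide; open, the fingers measure 114 mm over their backs; the gripper's body (76 mm by 85 mm) begins 54 mm behind the grasp point. The pads swing forward as they close: fully open they stand 13 mm farther back than shut.
Start: joints at [69.259, 23.554, -0.728, 91.456, 0.321, 64.991, -4.71], TCP at [0.181, -0.598, 0.253] pointing down, gripper open.
Joint ranges: [-169.25, 169.25], [-16.82, 113.86], [-84.01, 82.57], [7.8, 145.47], [-59.2, 239.2], [7.22, 106.19], [-163.78, 163.78]. Speed limits (degrees/s): [136.94, 136.94, 172.46, 172.46, 180, 180, 180].

INTERFACE

Orientations are given as a 3x3 rotation matrix whose columns are the frame's x, y, z axes.
In Python, from station import env gives the robot as it stands. The module is installed in compiled form; this text tells all that it offers.
- The arm moves only by the tool step_arm, never from a script. Its argument "commands" is a list of rows, each an object with "offset": the shift along the tool's x, y, z in mm, a list of three; "roll": the turn about the tool's x in degrees; "hand": the gripper's target within -1 to 1 (fully open at 1, half-way at 0, shut at -1). A call has exactly 5 rows; each row shifts and turns the pose as measured when the row begins, along the tool's axes as they then stand; what a row does not reach is not made up. A row lasts 1/12 s, in which the tool goes at most 41.7 mm and 7.16 degrees, less where a joint would pass 70% of its speed; a pose out of reach is approached as far as the arm can. A call with a gripper value outside its range is refused whole. The fingers move at their own pace and stop on an object; "squeeze" is the grip in N (left out, the last holds). Time passes only in rows, so rows that do not move let the fingers close, or fill a call up. It gives the time, the measured TCP pose, the force and the opening at its end, in the units of the state.
- env.get_obs(): the state, without advancing time (a new reading comes with each control period).
- env.grab_frame(name): name is "scene" or "top" or "wrist"; returns the picture (480x640x3 uint8, red, green, blue); there is no depth.
- env.get_calibration(name): a dict with "K" (3x3 intrinsics, pixels), "rvec" (rotation vector, rad) and "tvec" (3), from world to camera coordinates, as OpenCV has them; the wrist camera has in their place "T_tool_cam" (4x4, takes a point from camera to tool coordinates, whose origin is the TCP and whose axes are the tool frame's). Camera axes: x right, y down, z forward; pixel columns grow to the right and rows downward; lengths in m; the calibration is good to about 2 mm. A picture is of the moment at which its call begins: read the wrist's pose just before it. get_calibration takes no time and is no camera call.
- env.close_job(): hands the job in, once; it reports no verdict.
The state is a dict: "clock": time; "joint_pos": joint angles; "joint_vel": joint speeds; "joint_efforts": joint torques, N m; "position": TCP position; "tcp_rot": TCP orientation; "wrist_force": force on the tool from outside, world axes, zero at the start; "moment": the same for the moment, N m; "width": finger opening in m.
Only numpy, scipy, OpenCV 4.12 (cv2) and the standard library are available. Lean on these libraries where they do the work, as an engineer would, in place of code of your own. Each camera call takes 0.05 s, during which the arm holds its last target.

## Working session

There is one attempt and no reset: what is moved stays moved. The work goes in short steps, Python scripts to look and compute and a tool call to move; the robot and the scene stay as the last step left them, time stands still between calls to the robot, and variables do not carry over. Pictures are saved under pics/ and viewed, and the job is handed in when it is done.

Besides the shell and the picture viewer there is one more tool, called as name(argument=value, ...), one argument or row to a line, values as JSON. step_arm: Moves the arm, as the interface text tells. Its arguments: {"type":"object","properties":{"commands":{"type":"array"},"squeeze":{"type":"number"}},"required":["commands"]}

```bash
mkdir -p pics; ls
python3 - <<'E'
from station import env
import cv2
o=env.get_obs(); print(o)
for n in ("scene","top","wrist"):
    im=env.grab_frame(n); cv2.imwrite(f"pics/{n}0.png",im[:,:,::-1]); print(n,env.get_calibration(n))
E
```

```text
pics
{'clock': 0.0, 'joint_pos': array([69.25677847, 23.59825656, -0.72936423, 91.50543572,  0.31992697,
       64.99029766, -4.70907203]), 'joint_vel': array([-0.01736958,  0.0048351 ,  0.04618602,  0.01045286, -0.06983816,
       -0.11536142, -0.08655369]), 'joint_efforts': array([ 3.06161919e-04, -6.00604892e+01,  6.82200529e-01, -2.99410969e+01,
        1.36952204e-02,  1.04586288e-02, -8.01783727e-06]), 'position': array([ 0.18085639, -0.59776689,  0.25246218]), 'tcp_rot': array([[-5.52617411e-04,  2.89670393e-01, -9.57126302e-01],
       [ 1.50698462e-03, -9.57125120e-01, -2.89670906e-01],
       [-9.99998712e-01, -1.60245180e-03,  9.23951786e-05]]), 'wrist_force': array([ 0.1379126 , -0.66306371, -0.64385471]), 'moment': array([-7.05379493e-03, -4.36686388e-05, -1.84351037e-02]), 'width': 0.08547507114192664}
scene {'K': array([[603.03154371,   0.        , 319.72879855],
       [  0.        , 603.03154371, 230.02778513],
       [  0.        ,   0.        ,   1.        ]]), 'rvec': array([ 1.05726849, -2.26328468,  1.15558908]), 'tvec': array([0.39690732, 0.31653019, 1.08908526])}
top {'K': array([[511.29922926,   0.        , 322.1438035 ],
       [  0.        , 511.29922926, 240.68359611],
       [  0.        ,   0.        ,   1.        ]]), 'rvec': array([ 2.18342709, -2.11980825,  0.16864276]), 'tvec': array([-0.01345711,  0.62820948,  1.36143507])}
wrist {'K': array([[363.58510264,   0.        , 323.57681223],
       [  0.        , 363.58510264, 235.80049083],
       [  0.        ,   0.        ,   1.        ]]), 'T_tool_cam': array([[ 5.06976885e-04, -2.76145801e-01,  9.61115622e-01,
        -1.21128671e-01],
       [ 9.99999544e-01, -6.38119566e-04, -7.10830910e-04,
        -2.37829487e-04],
       [ 8.09599655e-04,  9.61115544e-01,  2.76145351e-01,
        -6.91922938e-02],
       [ 0.00000000e+00,  0.00000000e+00,  0.00000000e+00,
         1.00000000e+00]])}
```

View pics/scene0.png

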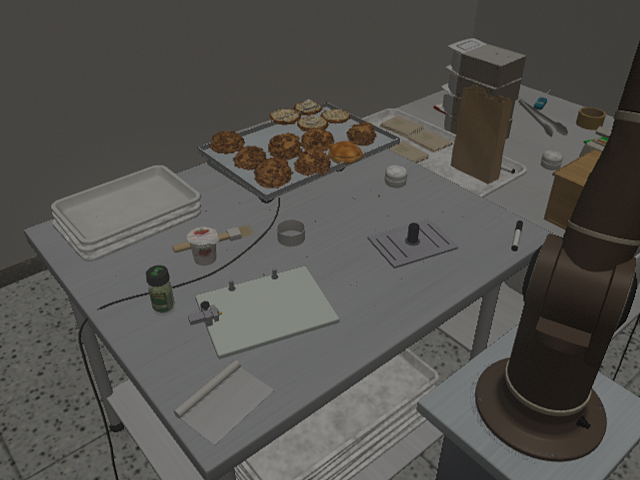

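View pics/top0.png

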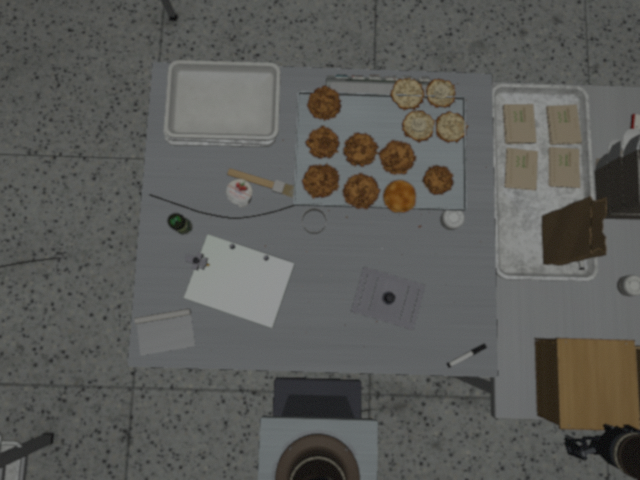

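View pics/wrist0.png

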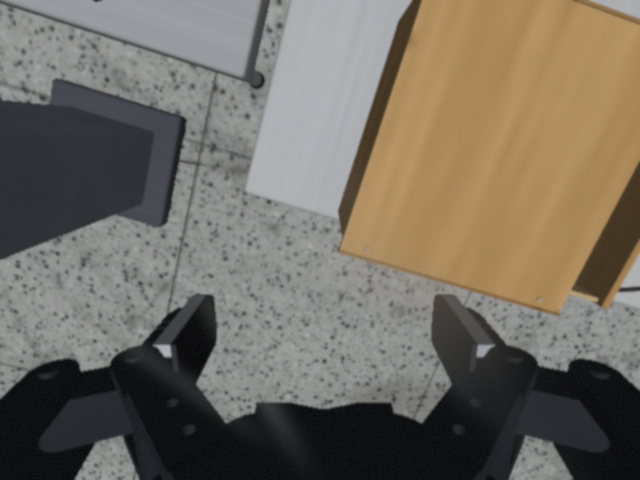

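The top view shows the guide with its knob at (388,298). The board's corners are near (206,236), (294,263), (272,327) and (184,299), the dowels at (233,247) and (266,258), and the stop at (200,262). Next I'll measure these properly.

```bash
cat > h.py <<'E'
from station import env
import numpy as np, cv2
def cam(n,o=None):
    c=env.get_calibration(n); K=c["K"]
    if "rvec" in c:
        R=cv2.Rodrigues(c["rvec"])[0]; t=np.asarray(c["tvec"]).ravel()
        return K,R.T,-R.T@t   # cam->world
    o=o or env.get_obs(); T=np.asarray(c["T_tool_cam"]); Rt=np.asarray(o["tcp_rot"])
    return K,Rt@T[:3,:3],Rt@T[:3,3]+o["position"]
def ray(C,uv,z):
    K,R,p=C; uv=np.atleast_2d(np.asarray(uv,float))
    d=np.c_[uv,np.ones(len(uv))]@np.linalg.inv(K).T@R.T
    return p+d*((z-p[2])/d[:,2])[:,None]
def proj(C,X):
    K,R,p=C; q=(np.atleast_2d(X)-p)@R@K.T; return q[:,:2]/q[:,2:]
def grab(n,f):
    o=env.get_obs(); im=env.grab_frame(n); cv2.imwrite("pics/"+f,im[:,:,::-1]); return o,im
E
python3 - <<'E'
from h import *
im=cv2.imread("pics/top0.png"); C=cam("top")
hsv=cv2.cvtColor(im,cv2.COLOR_BGR2HSV); print(hsv[281,239],hsv[345,240],hsv[270,400],hsv[290,375], hsv[298,388])
crop=cv2.resize(im[220:340,170:440],None,fx=2.9,fy=2.9,interpolation=cv2.INTER_CUBIC)
cv2.imwrite("pics/crop0.png",np.clip(crop*1.7,0,255).astype(np.uint8))
m=cv2.inRange(im,(135,135,135),(255,255,255)); m[:, :170]=0;m[:,310:]=0;m[:228]=0;m[340:]=0
m=cv2.morphologyEx(m,cv2.MORPH_OPEN,np.ones((5,5)))
c=max(cv2.findContours(m,cv2.RETR_EXTERNAL,cv2.CHAIN_APPROX_NONE)[0],key=cv2.contourArea)
r=cv2.minAreaRect(c);b=cv2.boxPoints(r);print(r,b);w=ray(C,b,.015);print(w, w.mean(0),[np.linalg.norm(w[i]-w[i-1]) for i in range(4)])
E
```

```text
[ 75   3 146] [90  5 98] [105  10 100] [120   8  92] [128  22  46]
((238.65728759765625, 280.243896484375), (91.24479675292969, 66.73029327392578), 19.025604248046875) [[184.65038 296.91394]
 [206.40382 233.8289 ]
 [292.66418 263.57385]
 [270.91077 326.65887]]
[[0.46456443 0.37934026 0.015     ]
 [0.64228406 0.33031383 0.015     ]
 [0.56571749 0.08524068 0.015     ]
 [0.39043334 0.1384059  0.015     ]] [0.51574983 0.23332517 0.015     ] [np.float64(0.2520809076081794), np.float64(0.18435796797186227), np.float64(0.2567553112658275), np.float64(0.18316952318039825)]
```

View pics/crop0.png

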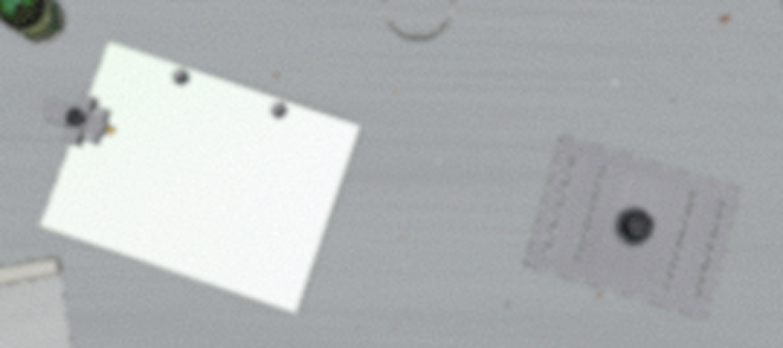

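Run:
```python
from h import *
C=cam("top"); f=lambda p:np.array([170+p[0]/2.9,220+p[1]/2.9])
B=ray(C,[f(p) for p in [(109,42),(359,126),(297,312),(40,224)]],.015)
G=ray(C,[f(p) for p in [(562,135),(740,187),(705,318),(527,266)]],.008)
for Q in (B,G):
    print(Q[:,:2],Q.mean(0)[:2],[np.linalg.norm(Q[i]-Q[i-1]) for i in range(4)],
     "yaw of y axis", [np.degrees(np.arctan2(*(a[:2])[::-1])) for a in (Q[0]-Q[1],Q[3]-Q[2])],"x", [np.degrees(np.arctan2(*(a[:2])[::-1])) for a in (Q[0]-Q[3],Q[1]-Q[2])])
print("knob top",ray(C,[f((634,226))],.050))
print("dowels",ray(C,[f((181,76)),f((279,109))],.037))
print("box",ray(C,[(537,338),(556,428),(633,428)],.1))
b=np.array([ray(C,[p],.1)[0] for p in [(178,222),(314,220),(238,190),(453,218)]]);print(b)
# knob triangulate scene
S=cam("scene")
print("knob scene", ray(S,[(413,227)],.054), proj(S,[[.43,-.15,.0]]))
```

```text
[[0.64052953 0.32689204]
 [0.56616356 0.0821056 ]
 [0.38804471 0.13418605]
 [0.46359948 0.38163407]] [0.51458432 0.23120444] [np.float64(0.18520511122241334), np.float64(0.25583334318930673), np.float64(0.18557666551512936), np.float64(0.25872581625576946)] yaw of y axis [np.float64(73.1012512703008), np.float64(73.02068727115326)] x [np.float64(-17.192031422034468), np.float64(-16.298475706636392)]
[[ 0.563995   -0.11427316]
 [ 0.51878897 -0.28705799]
 [ 0.39318159 -0.25356524]
 [ 0.43738425 -0.08290242]] [ 0.47833745 -0.1844497 ] [np.float64(0.13043928390533313), np.float64(0.1786006238011013), np.float64(0.1299960639735271), np.float64(0.17629428190350793)] yaw of y axis [np.float64(75.33823373402416), np.float64(75.4791547641176)] x [np.float64(-13.916097825353255), np.float64(-14.930333049201193)]
knob top [[ 0.47682672 -0.17897791  0.05      ]]
dowels [[0.60662279 0.25192563 0.037     ]
 [0.57789721 0.15752464 0.037     ]]
box [[ 0.38301858 -0.55741357  0.1       ]
 [ 0.16054736 -0.59846296  0.1       ]
 [ 0.16557051 -0.79451068  0.1       ]]
[[ 0.65868534  0.38856982  0.1       ]
 [ 0.67528533  0.0288896   0.1       ]
 [ 0.75052333  0.23468714  0.1       ]
 [ 0.69228169 -0.3419765   0.1       ]]
knob scene [[ 0.47819402 -0.17370474  0.054     ]] [[419.06980211 258.21709824]]
```

```bash
cat >> h.py <<'E'
def yaw(o): R=np.asarray(o["tcp_rot"]); return np.degrees(np.arctan2(R[1,1],R[0,1]))
def plan(o,target,ty=None,n=5):
    """distance to go in tool axes as they stand, and roll, plus n equal rows with axes turning"""
    p=np.asarray(o["position"]); R=np.asarray(o["tcp_rot"]); d=np.asarray(target)-p
    dy=0 if ty is None else (ty-yaw(o)+180)%360-180
    for i in range(n):
        Rz=cv2.Rodrigues(np.array([0,0,np.radians(dy*i/n)]))[0]
        print(np.round((Rz@R).T@d/n*1000,1),"roll",round(-dy/n,1))
def show(o): print("t",round(o["clock"],2),"p",np.round(o["position"],4),"yaw",round(yaw(o),2),"F",np.round(o["wrist_force"],2),"w",round(o["width"],4))
E
python3 -c "
from h import *
o=env.get_obs();plan(o,[.477,-.18,.20],-14.8,15)"
```

```text
[  3.5 -20.9 -27. ] roll -3.9
[  3.5 -19.1 -28.3] roll -3.9
[  3.5 -17.1 -29.6] roll -3.9
[  3.5 -15.1 -30.6] roll -3.9
[  3.5 -12.9 -31.6] roll -3.9
[  3.5 -10.8 -32.4] roll -3.9
[  3.5  -8.5 -33.1] roll -3.9
[  3.5  -6.3 -33.6] roll -3.9
[  3.5  -4.  -33.9] roll -3.9
[  3.5  -1.7 -34.1] roll -3.9
[  3.5   0.6 -34.1] roll -3.9
[  3.5   3.  -34. ] roll -3.9
[  3.5   5.3 -33.7] roll -3.9
[  3.5   7.5 -33.3] roll -3.9
[  3.5   9.8 -32.7] roll -3.9
```

step_arm(
  commands=[
    {"offset":[0,-21,-27],"roll":-4,"hand":0.2},
    {"offset":[0,-19,-28],"roll":-4,"hand":0.2},
    {"offset":[0,-17,-30],"roll":-4,"hand":0.2},
    {"offset":[0,-15,-31],"roll":-4,"hand":0.2},
    {"offset":[0,-13,-32],"roll":-4,"hand":0.2},
  ],
)

```text
clock: 0.57
position: [0.2751, -0.4589, 0.2495]
tcp_rot: [[-0.006, 0.598, -0.802], [0.001, -0.802, -0.598], [-1.0, -0.004, 0.005]]
wrist_force: [0.7, -1.2, 1.2]
width: 0.0513
```

```bash
python3 -c "
from h import *
o=env.get_obs();show(o);plan(o,[.477,-.18,.20],-14.8,10)"
```

```text
t 0.57 p [ 0.2751 -0.4589  0.2495] yaw -53.28 F [ 0.69 -1.17  1.16] w 0.0513
[  4.8 -10.3 -32.9] roll -3.8
[  4.8  -8.  -33.5] roll -3.8
[  4.8  -5.8 -34. ] roll -3.8
[  4.8  -3.5 -34.3] roll -3.8
[  4.8  -1.2 -34.4] roll -3.8
[  4.8   1.1 -34.4] roll -3.8
[  4.8   3.4 -34.3] roll -3.8
[  4.8   5.7 -34. ] roll -3.8
[  4.8   8.  -33.5] roll -3.8
[  4.8  10.2 -32.9] roll -3.8
```

step_arm(
  commands=[
    {"offset":[4,-10,-33],"roll":-4,"hand":0.4},
    {"offset":[4,-8,-34],"roll":-4,"hand":0.4},
    {"offset":[4,-6,-34],"roll":-4,"hand":0.4},
    {"offset":[4,-4,-34],"roll":-4,"hand":0.4},
    {"offset":[4,-1,-35],"roll":-4,"hand":0.4},
  ],
)

```text
clock: 0.98
position: [0.3778, -0.31, 0.2288]
tcp_rot: [[-0.006, 0.845, -0.535], [-0.001, -0.535, -0.845], [-1.0, -0.004, 0.004]]
wrist_force: [0.0, 0.4, -0.8]
width: 0.0599
```

step_arm(
  commands=[
    {"offset":[4,1,-34],"roll":-4,"hand":0.4},
    {"offset":[4,3,-34],"roll":-4,"hand":0.4},
    {"offset":[4,6,-34],"roll":-4,"hand":0.4},
    {"offset":[4,8,-33],"roll":-4,"hand":0.4},
    {"offset":[4,8,-10],"roll":0,"hand":0.4},
  ],
)

```text
clock: 1.4
position: [0.468, -0.1771, 0.2076]
tcp_rot: [[-0.004, 0.966, -0.258], [-0.0, -0.258, -0.966], [-1.0, -0.004, 0.001]]
wrist_force: [0.1, 0.1, -0.2]
width: 0.0601
```

```bash
python3 -c "
from h import *
o,im=grab('wrist','w1.png');show(o);plan(o,[.477,-.18,.20],-14.8,1)"
```

```text
t 1.4 p [ 0.468  -0.1771  0.2076] yaw -14.97 F [ 0.08  0.06 -0.18] w 0.0601
[7.6 9.5 0.4] roll -0.2
```

View pics/w1.png

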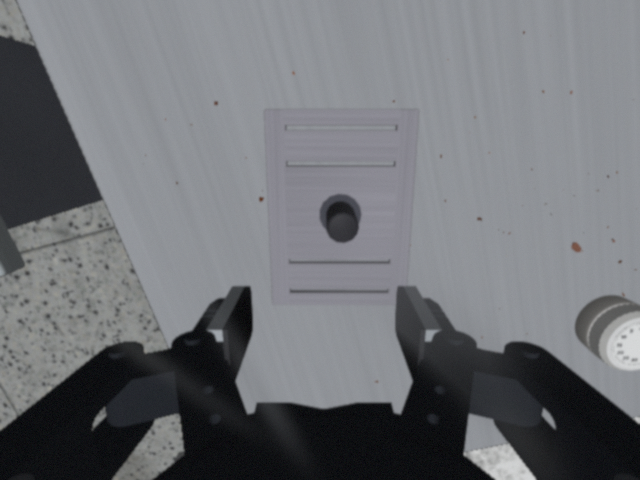

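Run:
```python
from h import *
o=env.get_obs(); C=cam("wrist",o)
Q=ray(C,[(264.5,108.5),(419,108.5),(407.5,304),(273,304.5)],.008)
print(Q,Q.mean(0),[np.linalg.norm(Q[i]-Q[i-1]) for i in range(4)])
for a in (Q[1]-Q[0],Q[2]-Q[3],Q[0]-Q[3],Q[1]-Q[2]): print(np.degrees(np.arctan2(a[1],a[0])))
im=cv2.imread("pics/w1.png"); cv2.imwrite("pics/w1c.png",cv2.resize(im[180:260,290:390],None,fx=6,fy=6)*2)
c=Q.mean(0)[:2]
for z in (.008,.056):
    th=np.linspace(0,6.28,20); print(z,proj(C,[[*c,z]]), ray(C,[(342,225),(340,213)],z))
```

```text
[[ 0.44279464 -0.07857057  0.008     ]
 [ 0.56682402 -0.11210515  0.008     ]
 [ 0.52200192 -0.28500739  0.008     ]
 [ 0.39617971 -0.25191413  0.008     ]] [ 0.48195007 -0.18189931  0.008     ] [np.float64(0.17950192430428816), np.float64(0.128482899276543), np.float64(0.17861748229813204), np.float64(0.13010147512317788)]
-15.129655345637348
-14.735959456754276
74.94830579459814
75.46691384074678
0.008 [[340.86367707 213.76018849]] [[ 0.48035816 -0.19227259  0.008     ]
 [ 0.48137369 -0.18102057  0.008     ]]
0.056 [[343.39368952 227.26624984]] [[ 0.48135686 -0.1798693   0.056     ]
 [ 0.48222005 -0.17030525  0.056     ]]
```

View pics/w1c.png

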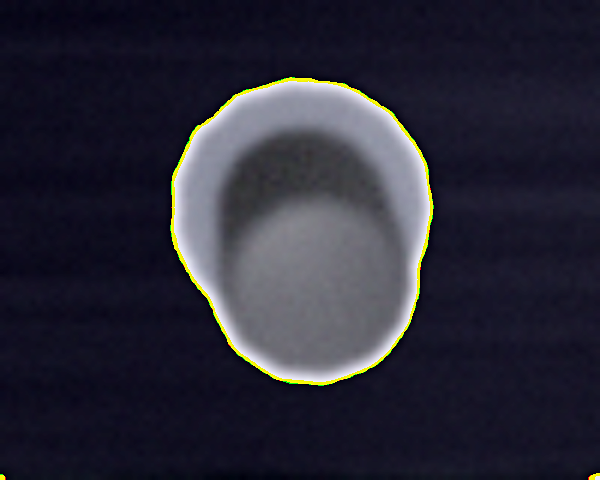

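Wrist view: the plate corners fit 130x179 mm and the knob top is at (343,227), so the knob is at (0.482,-0.182) with yaw -15°. I'll move over it and descend.

step_arm(
  commands=[
    {"offset":[25,7,1],"roll":0,"hand":0.4},
    {"offset":[30,7,1],"roll":0,"hand":0.4},
    {"offset":[30,0,0],"roll":0,"hand":0.4},
    {"offset":[30,0,0],"roll":0,"hand":0.4},
    {"offset":[20,0,0],"roll":0,"hand":0.4},
  ],
)

```text
clock: 1.87
position: [0.4871, -0.1831, 0.0717]
tcp_rot: [[0.007, 0.966, -0.258], [-0.004, -0.258, -0.966], [-1.0, 0.008, 0.002]]
wrist_force: [1.0, -0.1, 0.3]
width: 0.0595
```

```bash
python3 -c "
from h import *
o,im=grab('wrist','w2.png');show(o);plan(o,[.482,-.182,.036],-15,1)
C=cam('wrist',o);print(proj(C,[[.482,-.182,.056]]))"
```

```text
t 1.87 p [ 0.4871 -0.1831  0.0717] yaw -14.93 F [ 0.96 -0.13  0.3 ] w 0.0595
[35.7 -5.5  0.2] roll 0.1
[[312.68523133 307.04225744]]
```

View pics/w2.png

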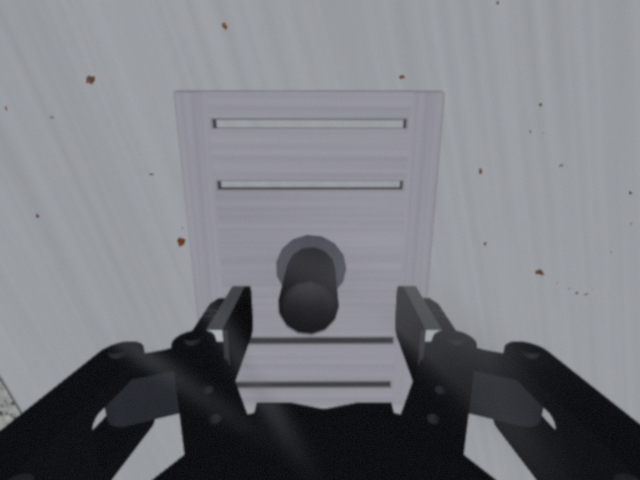

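step_arm(
  commands=[
    {"offset":[15,-4,0],"roll":0,"hand":0.4},
    {"offset":[14,-3,0],"roll":0,"hand":0.4},
    {"offset":[6,0,0],"roll":0,"hand":0.4},
    {"offset":[0,0,0],"roll":0,"hand":0.4},
    {"offset":[0,0,0],"roll":0,"hand":0.4},
  ],
)

```text
clock: 2.33
position: [0.4769, -0.1828, 0.0323]
tcp_rot: [[-0.002, 0.965, -0.26], [-0.002, -0.26, -0.965], [-1.0, -0.001, 0.002]]
wrist_force: [-0.0, 0.0, -0.3]
width: 0.0595
```

```bash
python3 -c "
from h import *
o,im=grab('wrist','w3.png');show(o);plan(o,[.4815,-.182,.036],-15,1)"
```

```text
t 2.33 p [ 0.4769 -0.1828  0.0323] yaw -15.1 F [-0.01  0.05 -0.26] w 0.0595
[-3.7  4.2 -1.9] roll -0.1
```

View pics/w3.png

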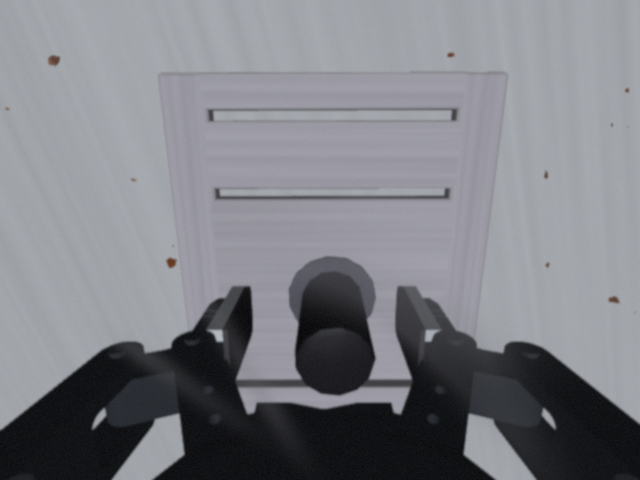

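step_arm(
  commands=[
    {"offset":[-5,4,0],"roll":0,"hand":0.4},
    {"offset":[0,0,0],"roll":0,"hand":0},
    {"offset":[0,0,0],"roll":0,"hand":-0.5},
    {"offset":[0,0,0],"roll":0,"hand":-0.8},
    {"offset":[0,0,0],"roll":0,"hand":-1},
  ],
  squeeze=50,
)

```text
clock: 2.8
position: [0.4834, -0.1851, 0.0419]
tcp_rot: [[0.003, 0.965, -0.261], [-0.004, -0.261, -0.965], [-1.0, 0.004, 0.003]]
wrist_force: [-0.3, 0.0, -5.4]
width: 0.0248
```

step_arm(
  commands=[
    {"offset":[0,0,0],"roll":0,"hand":-1},
    {"offset":[0,0,0],"roll":0,"hand":-1},
    {"offset":[-5,0,0],"roll":0,"hand":-1},
    {"offset":[-10,0,0],"roll":0,"hand":-1},
    {"offset":[-10,0,0],"roll":0,"hand":-1},
  ],
)

```text
clock: 3.22
position: [0.4806, -0.184, 0.0654]
tcp_rot: [[-0.003, 0.965, -0.261], [-0.002, -0.261, -0.965], [-1.0, -0.003, 0.003]]
wrist_force: [0.6, 0.8, -5.9]
width: 0.0248
```

```bash
python3 -c "
from h import *
o,im=grab('wrist','w4.png');show(o);print(o['moment'])
o,im=grab('scene','s4.png')"
```

```text
t 3.22 p [ 0.4806 -0.184   0.0654] yaw -15.12 F [ 0.56  0.79 -5.94] w 0.0248
[-0.0552424   0.00739213  0.00174914]
```

View pics/w4.png

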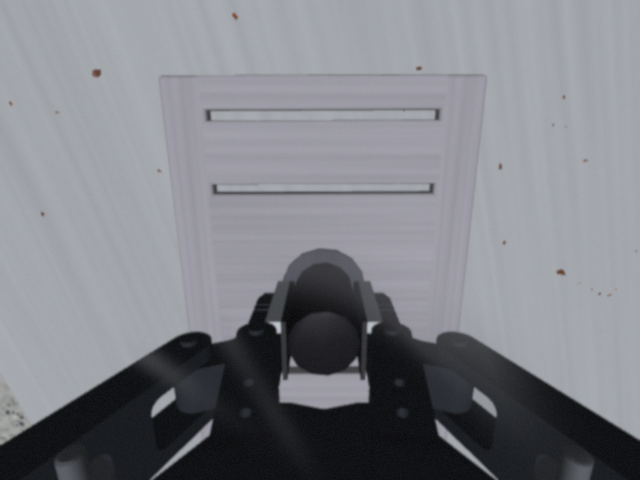

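View pics/s4.png

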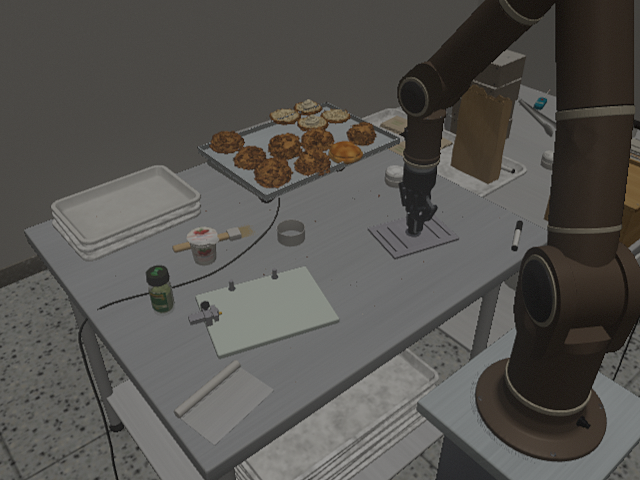

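Guide is held (about 5.7 N, knob centred in the pads) and the view shows it lifted and level. Now I'll carry it to the board, short of home.

```bash
python3 -c "
from h import *
o=env.get_obs();plan(o,[.493,.203,.10],-17,1)"
```

```text
[ -34.3  -90.6 -376.8] roll 1.9
```

step_arm(
  commands=[
    {"offset":[-14,-3,-12],"roll":0.4,"hand":-1},
    {"offset":[-12,-6,-22],"roll":0.4,"hand":-1},
    {"offset":[-4,-7,-30],"roll":0.4,"hand":-1},
    {"offset":[-4,-8,-33],"roll":0.4,"hand":-1},
    {"offset":[0,-8,-33],"roll":0.3,"hand":-1},
  ],
)

```text
clock: 3.73
position: [0.4872, -0.0571, 0.1026]
tcp_rot: [[0.002, 0.95, -0.311], [-0.008, -0.311, -0.95], [-1.0, 0.004, 0.007]]
wrist_force: [0.8, -0.1, -5.9]
width: 0.025
```

step_arm(
  commands=[
    {"offset":[0,-8,-33],"roll":0,"hand":-1},
    {"offset":[0,-8,-33],"roll":0,"hand":-1},
    {"offset":[0,-8,-33],"roll":0,"hand":-1},
    {"offset":[0,-8,-33],"roll":0,"hand":-1},
    {"offset":[0,-8,-28],"roll":0,"hand":-1},
  ],
)

```text
clock: 4.15
position: [0.4989, 0.115, 0.1032]
tcp_rot: [[0.006, 0.95, -0.314], [-0.009, -0.314, -0.95], [-1.0, 0.008, 0.006]]
wrist_force: [-0.3, 0.7, -5.2]
width: 0.0246
```

```bash
python3 -c "
from h import *
o=env.get_obs();show(o);plan(o,[.493,.203,.10],-17,1)"
```

```text
t 4.15 p [0.4989 0.115  0.1032] yaw -18.27 F [-0.32  0.71 -5.23] w 0.0246
[  2.4 -33.3 -81.7] roll -1.3
```

step_arm(
  commands=[
    {"offset":[0,-10,-26],"roll":-1.3,"hand":-1},
    {"offset":[0,-10,-24],"roll":0,"hand":-1},
    {"offset":[0,-8,-18],"roll":0,"hand":-1},
    {"offset":[0,-2,-6],"roll":0,"hand":-1},
    {"offset":[0,0,0],"roll":0,"hand":-1},
  ],
)

```text
clock: 4.57
position: [0.4905, 0.2083, 0.1038]
tcp_rot: [[0.009, 0.96, -0.281], [-0.003, -0.281, -0.96], [-1.0, 0.009, 0.0]]
wrist_force: [0.2, 0.7, -6.1]
width: 0.0251
```

```bash
python3 -c "
from h import *
o,im=grab('wrist','w5.png');show(o);plan(o,[.493,.203,.10],-17,1)"
```

```text
t 4.57 p [0.4905 0.2083 0.1038] yaw -16.31 F [ 0.19  0.67 -6.05] w 0.0251
[3.9 3.9 4.4] roll 0.7
```

View pics/w5.png

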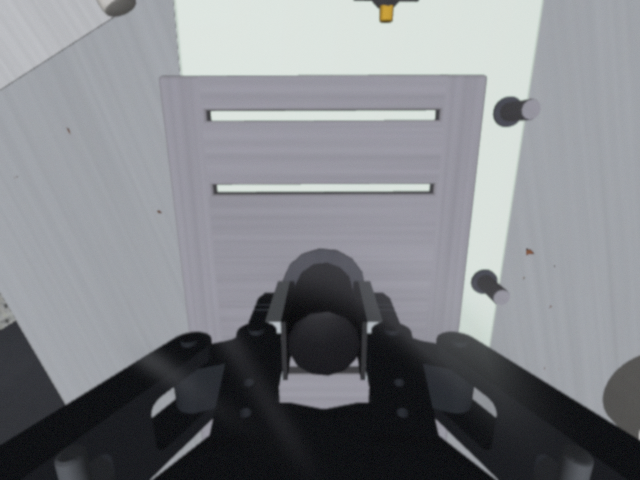

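Run:
```python
from h import *
o=env.get_obs(); C=cam("wrist",o)
d=ray(C,[(530.5,108),(500.5,296)],.039)
db=ray(C,[(508,112),(484.5,282)],.015)
b=ray(C,[(387,22)],.020)
print("dowel tops",d,np.linalg.norm(d[0]-d[1]),"bases",db,"button tip",b)
e=ray(C,[(544,0),(493,360)],.015)
for a in (d[0]-d[1],e[0]-e[1],db[0]-db[1]): print("yaw",np.degrees(np.arctan2(a[1],a[0]))-90)
phi=np.radians(-17.0); X=np.array([np.cos(phi),np.sin(phi)]);Y=np.array([-X[1],X[0]])
seat=d.mean(0)[:2]-.07*X; print("seat from dowels",seat,"board est", .527,.229)
print("button in seat frame",(b[0,:2]-seat)@X,(b[0,:2]-seat)@Y)
print("tcp in seat", (o["position"][:2]-seat)@X,(o["position"][:2]-seat)@Y)
# guide plate edges held: underside z est tcp-.041 -> top tcp-.033
Q=ray(C,[(160.5,76),(487,75.5)],o["position"][2]-.033);print(np.linalg.norm(Q[0]-Q[1]), np.degrees(np.arctan2(*(Q[1]-Q[0])[[1,0]])), (Q.mean(0)[:2]-o["position"][:2])@Y,(Q.mean(0)[:2]-o["position"][:2])@X)
```

```text
dowel tops [[0.60919438 0.25670258 0.039     ]
 [0.57996023 0.16147942 0.039     ]] 0.09960966617024214 bases [[0.6100327  0.25576225 0.015     ]
 [0.58103016 0.15924583 0.015     ]] button tip [[0.5554011  0.31618406 0.02      ]]
yaw -17.06683732436548
yaw -16.055152519585548
yaw -16.72517735215318
seat from dowels [0.52763597 0.22955702] board est 0.527 0.229
button in seat frame 0.001224627974168704 0.09095958687074757
tcp in seat -0.02911943788623532 -0.03195202431448438
0.1278240369058588 -16.239161964837646 0.09069233993675625 -0.0012895953570950893
```

Dowel tops at (530,108) and (500,296) give 99.6 mm spacing (should be 100) and yaw -17.0°, and the seat they imply is within 1 mm of the board estimate. The button tip at (387,22) puts home about +7 mm in y. Lowering now.

step_arm(
  commands=[
    {"offset":[12,2,0],"roll":0.7,"hand":-1},
    {"offset":[14,0,0],"roll":0,"hand":-1},
    {"offset":[8,0,0],"roll":0,"hand":-1},
    {"offset":[4,0,0],"roll":0,"hand":-1},
    {"offset":[1,0,0],"roll":0,"hand":-1},
  ],
)

```text
clock: 5.03
position: [0.4946, 0.1991, 0.0612]
tcp_rot: [[0.009, 0.953, -0.303], [-0.007, -0.303, -0.953], [-1.0, 0.011, 0.004]]
wrist_force: [-1.4, 0.7, -5.8]
width: 0.0249
```

```bash
python3 -c "
from h import *
o=env.get_obs();show(o);print(o['tcp_rot'][:,0])"
```

```text
t 5.03 p [0.4946 0.1991 0.0612] yaw -17.64 F [-1.4   0.71 -5.85] w 0.0249
[ 0.00884974 -0.00737938 -0.99993361]
```

step_arm(
  commands=[
    {"offset":[2,0,0],"roll":-0.5,"hand":-1},
    {"offset":[1,0,0],"roll":0,"hand":-1},
    {"offset":[1,0,0],"roll":0,"hand":-1},
    {"offset":[1,0,0],"roll":0,"hand":-1},
    {"offset":[0,0,0],"roll":0,"hand":-1},
  ],
)

```text
clock: 5.45
position: [0.4958, 0.1976, 0.0574]
tcp_rot: [[0.01, 0.955, -0.297], [-0.008, -0.297, -0.955], [-1.0, 0.012, 0.004]]
wrist_force: [0.6, 0.5, -6.2]
width: 0.0248
```

```bash
python3 -c "
from h import *
o=env.get_obs();show(o);print(o['tcp_rot'][:,0])"
```

```text
t 5.45 p [0.4958 0.1976 0.0574] yaw -17.3 F [ 0.63  0.53 -6.24] w 0.0248
[ 0.00978526 -0.00775082 -0.99992208]
```

step_arm(
  commands=[
    {"offset":[1,0,0],"roll":0,"hand":-1},
    {"offset":[1,0,0],"roll":0,"hand":-1},
    {"offset":[1,0,0],"roll":0,"hand":-1},
    {"offset":[0,0,0],"roll":0,"hand":-1},
    {"offset":[0,0,0],"roll":0,"hand":-1},
  ],
)

```text
clock: 5.87
position: [0.4972, 0.1985, 0.0576]
tcp_rot: [[0.014, 0.955, -0.297], [-0.007, -0.297, -0.955], [-1.0, 0.015, 0.002]]
wrist_force: [0.5, -0.3, -5.8]
width: 0.0249
```

step_arm(
  commands=[
    {"offset":[3,0,0],"roll":0,"hand":-1},
    {"offset":[2,0,0],"roll":0,"hand":-1},
    {"offset":[0,0,0],"roll":0,"hand":-1},
    {"offset":[0,0,0],"roll":0,"hand":-1},
    {"offset":[0,0,0],"roll":0,"hand":-1},
  ],
)

```text
clock: 6.28
position: [0.5002, 0.1999, 0.057]
tcp_rot: [[0.022, 0.954, -0.298], [-0.005, -0.298, -0.955], [-1.0, 0.022, -0.001]]
wrist_force: [-0.7, 0.8, -5.3]
width: 0.0253
```

```bash
python3 -c "
from h import *
o,im=grab('wrist','w6.png');show(o);print(o['joint_pos'],o['joint_efforts'],o['moment'])
o,im=grab('scene','s6.png');o=env.get_obs();show(o);print(o['joint_pos'])
cv2.imwrite('pics/s6c.png',cv2.resize(im[200:380,150:390,::-1],None,fx=3,fy=3,interpolation=cv2.INTER_CUBIC))"
```

```text
t 6.28 p [0.5002 0.1999 0.057 ] yaw -17.32 F [-0.72  0.79 -5.3 ] w 0.0253
[ -9.51677043  31.40825109 -23.19121659 112.94092338  20.63945987
  38.64603597 -63.10839296] [ 4.68526420e-02 -6.01802659e+01 -5.58454424e+00 -2.13637322e+01
  1.20388186e-01 -1.04225557e-01  1.03383721e-02] [-0.07111328  0.180372   -0.02657915]
t 6.38 p [0.5002 0.1999 0.0569] yaw -17.32 F [ 0.65  0.69 -3.26] w 0.0251
[ -9.51026285  31.42414983 -23.19332983 112.93459449  20.63709247
  38.65103843 -63.10876247]
```

View pics/w6.png

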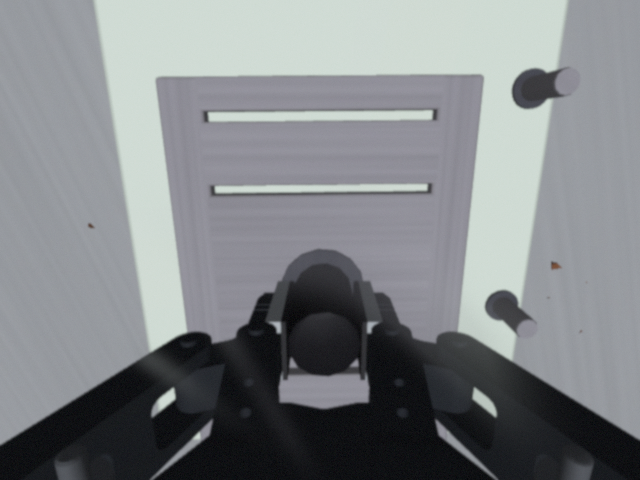

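View pics/s6c.png

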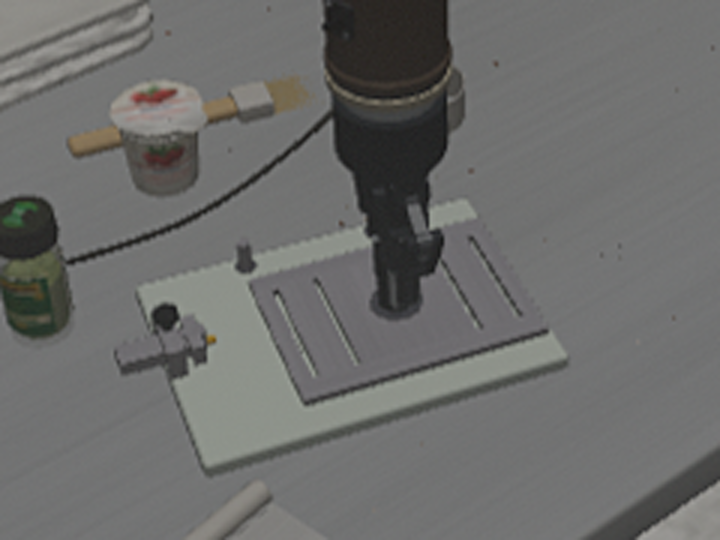

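step_arm(
  commands=[
    {"offset":[0,0,0],"roll":0,"hand":-0.3},
    {"offset":[0,0,0],"roll":0,"hand":-0.2},
    {"offset":[0,0,0],"roll":0,"hand":-0.1},
    {"offset":[0,0,0],"roll":0,"hand":-0.1},
    {"offset":[0,0,0],"roll":0,"hand":-0.1},
  ],
)

```text
clock: 6.8
position: [0.5014, 0.2006, 0.0573]
tcp_rot: [[0.023, 0.954, -0.298], [-0.004, -0.298, -0.955], [-1.0, 0.023, -0.003]]
wrist_force: [-0.4, -1.1, 0.2]
width: 0.0384
```

```bash
python3 -c "
from h import *
o,im=grab('wrist','w7.png');show(o);print(o['tcp_rot'][:,0],o['moment'])
C=cam('wrist',o)"
```

```text
t 6.8 p [0.5014 0.2006 0.0573] yaw -17.32 F [-0.35 -1.08  0.15] w 0.0384
[ 0.02331571 -0.00401813 -0.99972008] [ 0.0081045   0.02946492 -0.0076983 ]
```

View pics/w7.png

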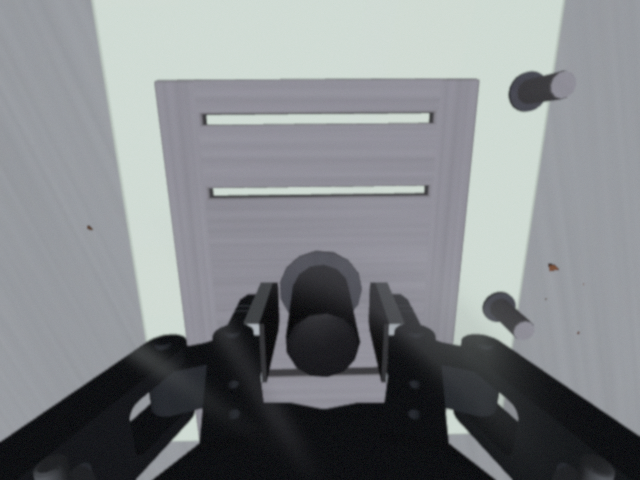

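Guide is released and lying flat: far edge at (155,80)-(479,79), dowels clear to the right. I'll measure its pose against the dowels, then turn the loose cage about 40° so one finger pushes the knob diagonally.

```bash
cat >> h.py <<'E'
SEAT=np.array([.5276,.2296]); PHI=np.radians(-17.0); BX=np.array([np.cos(PHI),np.sin(PHI)]); BY=np.array([-BX[1],BX[0]])
def sb(p): p=np.asarray(p)[...,:2]-SEAT; return np.round(np.c_[p@BX,p@BY]*1000,1)
def show(o): print("t",round(o["clock"],2),"p",np.round(o["position"],4),"yaw",round(yaw(o),2),"F",np.round(o["wrist_force"],2),"Fboard",np.round([o["wrist_force"][:2]@BX,o["wrist_force"][:2]@BY],1),"w",round(o["width"],4),"tcp seat mm",sb(o["position"][None])[0],"tilt",np.round(o["tcp_rot"][:2,0],3))
E
python3 - <<'E'
from h import *
o=env.get_obs();show(o);C=cam("wrist",o)
print("plate far corners",sb(ray(C,[(155.5,80),(479,79)],.023)),"dowel tops",sb(ray(C,[(564,84),(525.5,329)],.039)),"knob top",sb(ray(C,[(323,344)],.071)))
E
```

```text
t 6.85 p [0.5014 0.2005 0.0573] yaw -17.32 F [-0.02  0.08  0.32] Fboard [-0.   0.1] w 0.0385 tcp seat mm [-16.5 -35.4] tilt [ 0.023 -0.004]
plate far corners [[-82.1  54.3]
 [ 46.2  54.2]] dowel tops [[ 70.7  50.3]
 [ 71.1 -49.1]] knob top [[-17.8 -34.4]]
```

step_arm(
  commands=[
    {"offset":[0,0,0],"roll":-6,"hand":-0.1},
    {"offset":[0,0,0],"roll":-6,"hand":-0.1},
    {"offset":[0,0,0],"roll":-6,"hand":-0.1},
    {"offset":[0,0,0],"roll":-6,"hand":-0.1},
    {"offset":[0,0,0],"roll":-6,"hand":-0.1},
  ],
)

```text
clock: 7.27
position: [0.5019, 0.2011, 0.0581]
tcp_rot: [[0.026, 0.971, 0.239], [-0.004, 0.239, -0.971], [-1.0, 0.024, 0.01]]
wrist_force: [-0.5, -0.2, 0.5]
width: 0.0385
```

```bash
python3 -c "
from h import *
o=env.get_obs();show(o)"
```

```text
t 7.27 p [0.5019 0.2011 0.0581] yaw 13.81 F [-0.53 -0.19  0.45] Fboard [-0.5 -0.3] w 0.0385 tcp seat mm [-16.2 -34.7] tilt [ 0.026 -0.004]
```

step_arm(
  commands=[
    {"offset":[2,0,0],"roll":-6,"hand":-0.1},
    {"offset":[3,0,0],"roll":-6,"hand":-0.1},
    {"offset":[3,0,0],"roll":-2,"hand":-0.1},
    {"offset":[2,2,0],"roll":0,"hand":-0.1},
    {"offset":[0,2,0],"roll":0,"hand":-0.1},
  ],
)

```text
clock: 7.68
position: [0.5064, 0.2027, 0.0483]
tcp_rot: [[0.027, 0.876, 0.481], [-0.003, 0.481, -0.876], [-1.0, 0.022, 0.016]]
wrist_force: [0.1, 0.8, -0.1]
width: 0.0385
```

```bash
python3 -c "
from h import *
o,im=grab('wrist','w8.png');show(o)"
```

```text
t 7.68 p [0.5064 0.2027 0.0483] yaw 28.78 F [ 0.07  0.75 -0.14] Fboard [-0.1  0.7] w 0.0385 tcp seat mm [-12.4 -31.9] tilt [ 0.027 -0.003]
```

View pics/w8.png

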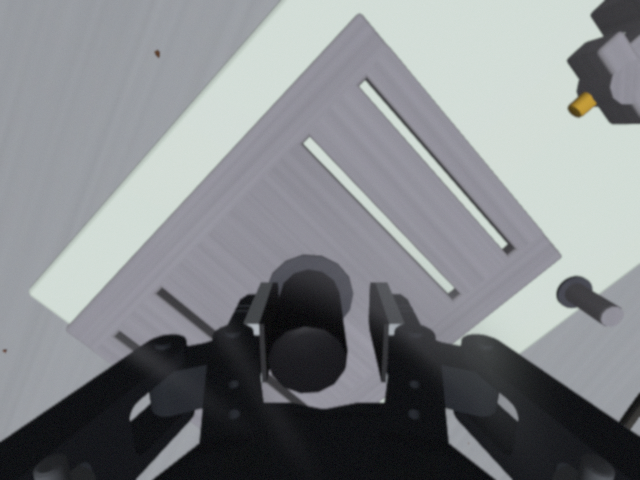

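step_arm(
  commands=[
    {"offset":[0,4,-1],"roll":0,"hand":-0.1},
    {"offset":[0,4,-1],"roll":0,"hand":-0.1},
    {"offset":[0,4,-1],"roll":0,"hand":-0.1},
    {"offset":[0,3,-1],"roll":0,"hand":-0.1},
    {"offset":[0,2,-1],"roll":0,"hand":-0.1},
  ],
)

```text
clock: 8.15
position: [0.52, 0.2158, 0.0487]
tcp_rot: [[0.026, 0.878, 0.477], [-0.006, 0.477, -0.879], [-1.0, 0.02, 0.017]]
wrist_force: [-1.2, -0.7, -0.6]
width: 0.0384
```

```bash
python3 -c "
from h import *
o,im=grab('wrist','w9.png');show(o)"
```

```text
t 8.15 p [0.52   0.2158 0.0487] yaw 28.52 F [-1.21 -0.7  -0.63] Fboard [-0.9 -1. ] w 0.0384 tcp seat mm [ -3.3 -15.5] tilt [ 0.026 -0.006]
```

View pics/w9.png

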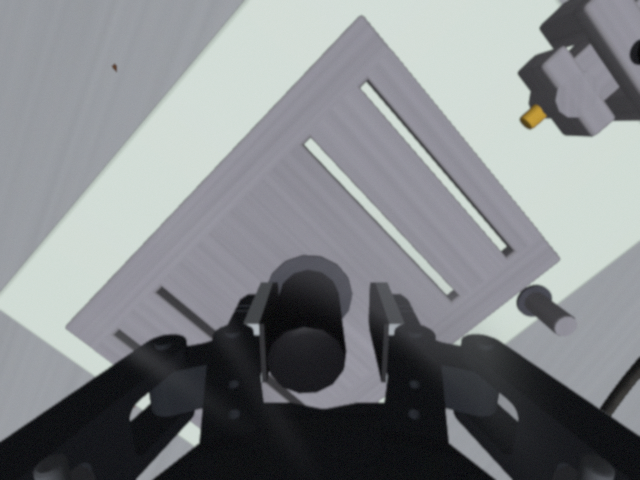

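step_arm(
  commands=[
    {"offset":[0,2.5,-1.5],"roll":0,"hand":-0.1},
    {"offset":[0,2.5,-1.5],"roll":0,"hand":-0.1},
    {"offset":[0,2.5,-1.5],"roll":0,"hand":-0.1},
    {"offset":[0,2,-1.5],"roll":0,"hand":-0.1},
    {"offset":[0,1,-1],"roll":0,"hand":-0.1},
  ],
)

```text
clock: 8.62
position: [0.5267, 0.2284, 0.049]
tcp_rot: [[0.026, 0.878, 0.477], [-0.006, 0.477, -0.879], [-1.0, 0.02, 0.017]]
wrist_force: [-0.7, -0.9, -0.3]
width: 0.0384
```

```bash
python3 -c "
from h import *
o,im=grab('wrist','w10.png');show(o)"
```

```text
t 8.62 p [0.5267 0.2284 0.049 ] yaw 28.53 F [-0.69 -0.94 -0.29] Fboard [-0.4 -1.1] w 0.0384 tcp seat mm [-0.5 -1.4] tilt [ 0.026 -0.006]
```

View pics/w10.png

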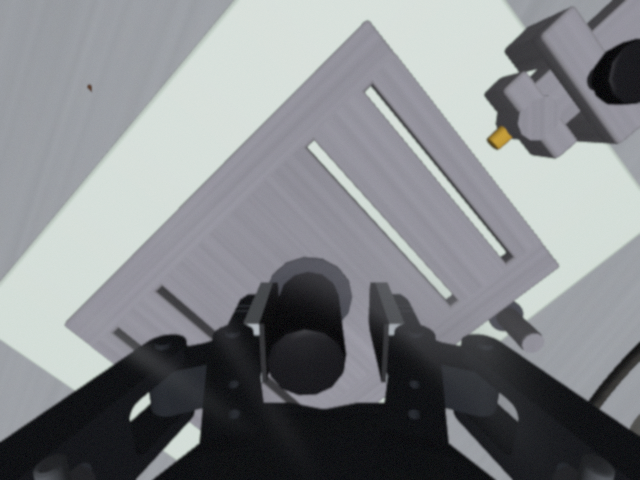

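step_arm(
  commands=[
    {"offset":[0,1.5,-1],"roll":0,"hand":-0.1},
    {"offset":[0,1.5,-1],"roll":0,"hand":-0.1},
    {"offset":[0,1.5,-1],"roll":0,"hand":-0.1},
    {"offset":[0,1.5,-1],"roll":0,"hand":-0.1},
    {"offset":[0,1,-0.5],"roll":0,"hand":-0.1},
  ],
)

```text
clock: 9.08
position: [0.5308, 0.2363, 0.049]
tcp_rot: [[0.026, 0.878, 0.477], [-0.006, 0.478, -0.879], [-1.0, 0.02, 0.017]]
wrist_force: [-1.1, -1.0, -0.4]
width: 0.0385
```

```bash
python3 -c "
from h import *
o,im=grab('wrist','w11.png');show(o)"
```

```text
t 9.08 p [0.5308 0.2363 0.049 ] yaw 28.53 F [-1.15 -1.01 -0.45] Fboard [-0.8 -1.3] w 0.0385 tcp seat mm [1.1 7.3] tilt [ 0.026 -0.006]
```

View pics/w11.png

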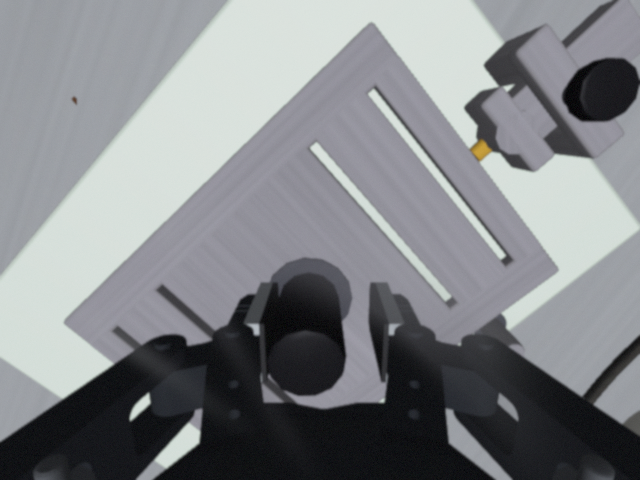

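step_arm(
  commands=[
    {"offset":[0,1,-0.4],"roll":0,"hand":-0.1},
    {"offset":[0,1,-0.4],"roll":0,"hand":-0.1},
    {"offset":[0,1,-0.4],"roll":0,"hand":-0.1},
    {"offset":[0,1,-0.4],"roll":0,"hand":-0.1},
    {"offset":[0,1,-0.4],"roll":0,"hand":-0.1},
  ],
)

```text
clock: 9.55
position: [0.5341, 0.2404, 0.049]
tcp_rot: [[0.025, 0.878, 0.477], [-0.007, 0.477, -0.879], [-1.0, 0.019, 0.018]]
wrist_force: [-1.6, -2.4, 1.1]
width: 0.0387
```

```bash
python3 -c "
from h import *
o=env.get_obs();show(o)"
```

```text
t 9.55 p [0.5341 0.2404 0.049 ] yaw 28.52 F [-1.57 -2.43  1.07] Fboard [-0.8 -2.8] w 0.0387 tcp seat mm [ 3.1 12.2] tilt [ 0.025 -0.007]
```

step_arm(
  commands=[
    {"offset":[0,1,0.3],"roll":0,"hand":-0.1},
    {"offset":[0,1,0.3],"roll":0,"hand":-0.1},
    {"offset":[0,1,0.3],"roll":0,"hand":-0.1},
    {"offset":[0,1,0.3],"roll":0,"hand":-0.1},
    {"offset":[0,1,0.3],"roll":0,"hand":-0.1},
  ],
)

```text
clock: 9.97
position: [0.535, 0.2409, 0.0488]
tcp_rot: [[0.017, 0.878, 0.478], [-0.011, 0.478, -0.878], [-1.0, 0.01, 0.018]]
wrist_force: [-4.8, -1.5, 4.0]
width: 0.0385
```

```bash
python3 -c "
from h import *
o,im=grab('wrist','w12.png');show(o)"
```

```text
t 9.97 p [0.535  0.2409 0.0488] yaw 28.57 F [-4.76 -1.47  4.04] Fboard [-4.1 -2.8] w 0.0385 tcp seat mm [ 3.8 13. ] tilt [ 0.017 -0.011]
```

View pics/w12.png

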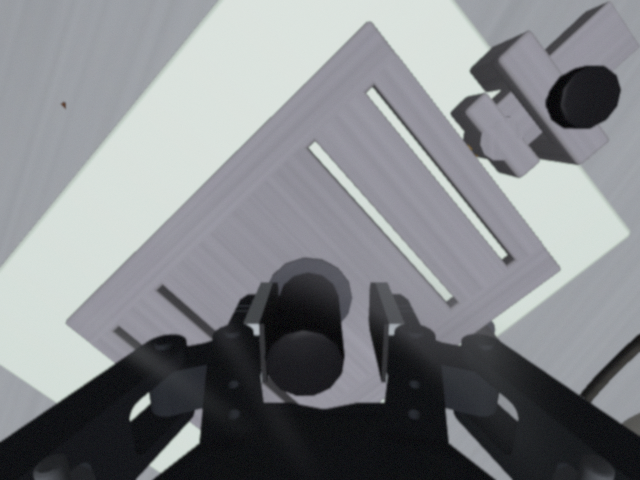

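step_arm(
  commands=[
    {"offset":[0,1.5,0.3],"roll":0,"hand":-0.1},
    {"offset":[0,1.5,0.3],"roll":0,"hand":-0.1},
    {"offset":[0,1.5,0.3],"roll":0,"hand":-0.1},
    {"offset":[0,1.5,0.3],"roll":0,"hand":-0.1},
    {"offset":[0,1.5,0.3],"roll":0,"hand":-0.1},
  ],
)

```text
clock: 10.43
position: [0.5352, 0.241, 0.0485]
tcp_rot: [[0.004, 0.878, 0.479], [-0.019, 0.479, -0.878], [-1.0, -0.006, 0.019]]
wrist_force: [-7.3, -2.5, 4.8]
width: 0.0388
```

```bash
python3 -c "
from h import *
o=env.get_obs();show(o)"
```

```text
t 10.43 p [0.5352 0.241  0.0485] yaw 28.63 F [-7.28 -2.49  4.82] Fboard [-6.2 -4.5] w 0.0388 tcp seat mm [ 4.  13.1] tilt [ 0.004 -0.019]
```

step_arm(
  commands=[
    {"offset":[0,1.5,0],"roll":0,"hand":-0.1},
    {"offset":[0,1.5,0],"roll":0,"hand":-0.1},
    {"offset":[0,1.5,0],"roll":0,"hand":-0.1},
    {"offset":[0,1.5,0],"roll":0,"hand":-0.1},
    {"offset":[0,1.5,0],"roll":0,"hand":-0.1},
  ],
)

```text
clock: 10.85
position: [0.5351, 0.2409, 0.0481]
tcp_rot: [[-0.009, 0.877, 0.48], [-0.03, 0.479, -0.877], [-1.0, -0.022, 0.022]]
wrist_force: [-7.5, -3.8, 5.0]
width: 0.0384
```

```bash
python3 -c "
from h import *
o,im=grab('wrist','w13.png');show(o);print(sb(o['position'][None]))
C=cam('wrist',o)"
```

```text
t 10.85 p [0.5351 0.2409 0.0481] yaw 28.65 F [-7.51 -3.79  5.02] Fboard [-6.1 -5.8] w 0.0384 tcp seat mm [ 3.8 12.9] tilt [-0.009 -0.03 ]
[[ 3.8 12.9]]
```

View pics/w13.png

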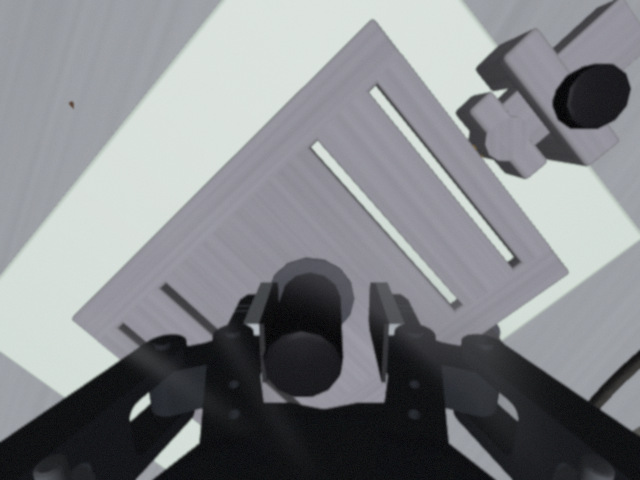

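step_arm(
  commands=[
    {"offset":[0,1.5,0.4],"roll":0,"hand":-0.1},
    {"offset":[0,1.5,0.4],"roll":0,"hand":-0.1},
    {"offset":[0,1.5,0.4],"roll":0,"hand":-0.1},
    {"offset":[0,1.5,0.4],"roll":0,"hand":-0.1},
    {"offset":[0,1.5,0.4],"roll":0,"hand":-0.1},
  ],
)

```text
clock: 11.32
position: [0.5351, 0.2407, 0.0478]
tcp_rot: [[-0.023, 0.876, 0.481], [-0.038, 0.48, -0.876], [-0.999, -0.038, 0.023]]
wrist_force: [-7.2, -2.7, 5.8]
width: 0.0384
```

```bash
python3 -c "
from h import *
o=env.get_obs();show(o);C=cam('wrist',o)
im=cv2.imread('pics/w13.png')
Q=ray(C,[(374,20),(73,320),(568,270)],.023);print(sb(Q))
for a in (Q[0]-Q[1],Q[0]-Q[2]): print(np.degrees(np.arctan2(a[1],a[0])))
"
```

```text
t 11.32 p [0.5351 0.2407 0.0478] yaw 28.72 F [-7.17 -2.67  5.76] Fboard [-6.1 -4.6] w 0.0384 tcp seat mm [ 3.9 12.8] tilt [-0.023 -0.038]
[[-61.7  99.1]
 [-68.2 -81.1]
 [ 63.5  94.5]]
70.9372451944442
160.88922433205468
```

step_arm(
  commands=[
    {"offset":[0,-1,0],"roll":0,"hand":-0.1},
    {"offset":[0,-2,0],"roll":0,"hand":-0.1},
    {"offset":[0,-2,0],"roll":0,"hand":-0.1},
    {"offset":[0,-1,0],"roll":0,"hand":-0.1},
    {"offset":[0,0,0],"roll":0,"hand":-0.1},
  ],
)

```text
clock: 11.73
position: [0.531, 0.2391, 0.0486]
tcp_rot: [[-0.019, 0.876, 0.481], [-0.035, 0.481, -0.876], [-0.999, -0.034, 0.021]]
wrist_force: [0.6, 0.1, -0.1]
width: 0.0384
```

```bash
python3 -c "
from h import *
o,im=grab('wrist','w14.png');show(o)
grab('top','t14.png');o2,s=grab('scene','s14.png')
cv2.imwrite('pics/s14c.png',cv2.resize(s[200:380,150:390,::-1],None,fx=3,fy=3,interpolation=cv2.INTER_CUBIC))"
```

```text
t 11.73 p [0.531  0.2391 0.0486] yaw 28.75 F [ 0.58  0.14 -0.11] Fboard [0.5 0.3] w 0.0384 tcp seat mm [ 0.5 10.1] tilt [-0.019 -0.035]
```

View pics/w14.png

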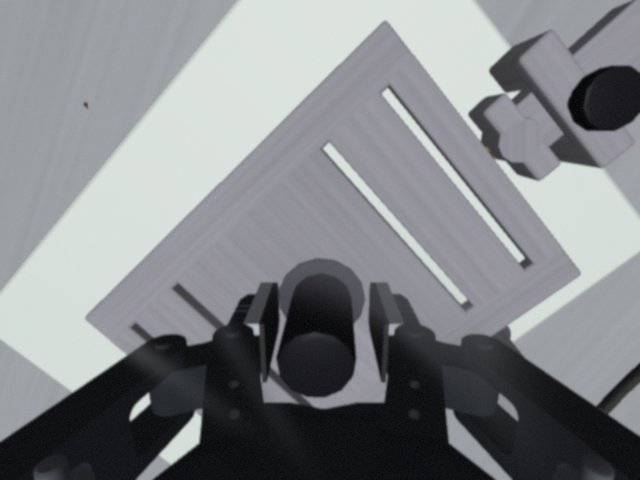

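View pics/s14c.png

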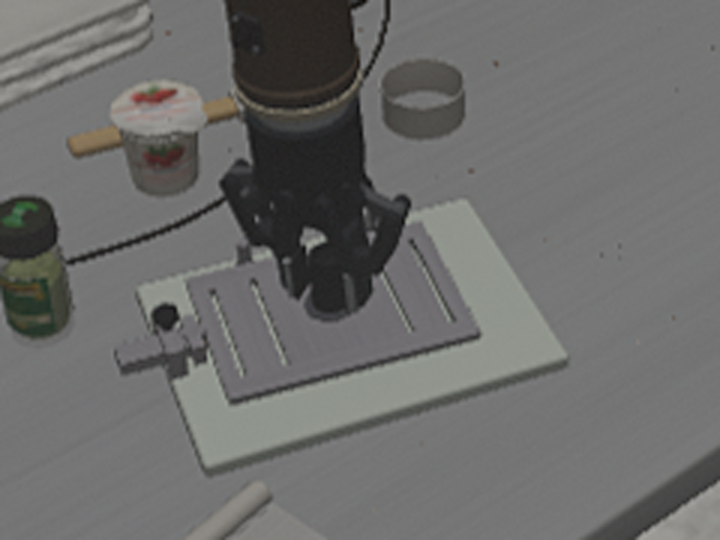

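```bash
python3 -c "
from h import *
o=env.get_obs();C=cam('wrist',o)
im=cv2.imread('pics/w14.png')
cv2.imwrite('pics/w14c.png',cv2.resize(im[90:190,440:560],None,fx=6,fy=6,interpolation=cv2.INTER_CUBIC))
im=cv2.imread('pics/w13.png')
cv2.imwrite('pics/w13c.png',cv2.resize(im[90:190,440:560],None,fx=6,fy=6,interpolation=cv2.INTER_CUBIC))
Q=ray(C,[(386,21.5),(86,319),(580,273)],.023);print(sb(Q))
for a in (Q[0]-Q[1],Q[0]-Q[2]): print(np.degrees(np.arctan2(a[1],a[0])),np.linalg.norm(a))
B=ray(C,[(239,0),(0,291),(473,0),(640,216)],.015);print(sb(B))
for a in (B[0]-B[1],B[3]-B[2]): print(np.degrees(np.arctan2(a[1],a[0])))
"
```

```text
[[-61.9  99.4]
 [-67.6 -79. ]
 [ 65.6  95. ]]
71.15976729190406 0.1785350793029449
161.0233375970731 0.12756725606188019
[[-106.    67.6]
 [-106.3 -105.1]
 [ -45.6  128.3]
 [  66.7  128.9]]
72.88891143231027
-16.691773570717313
```

View pics/w14c.png

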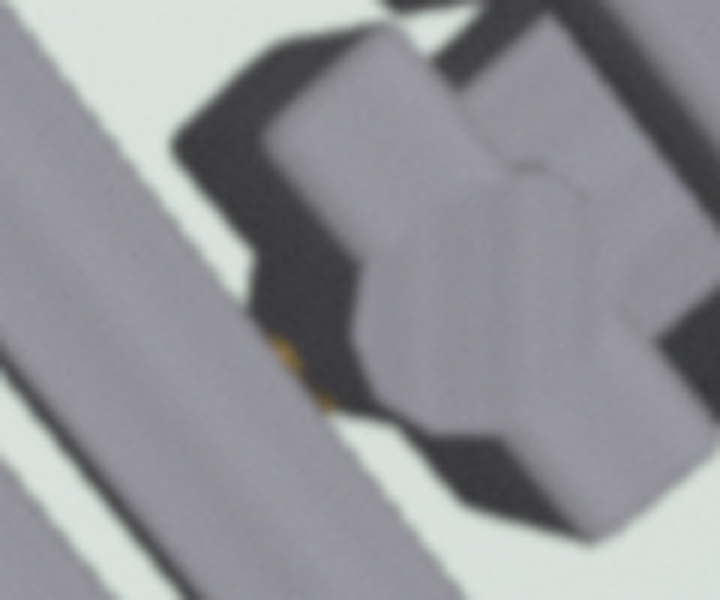

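View pics/w13c.png

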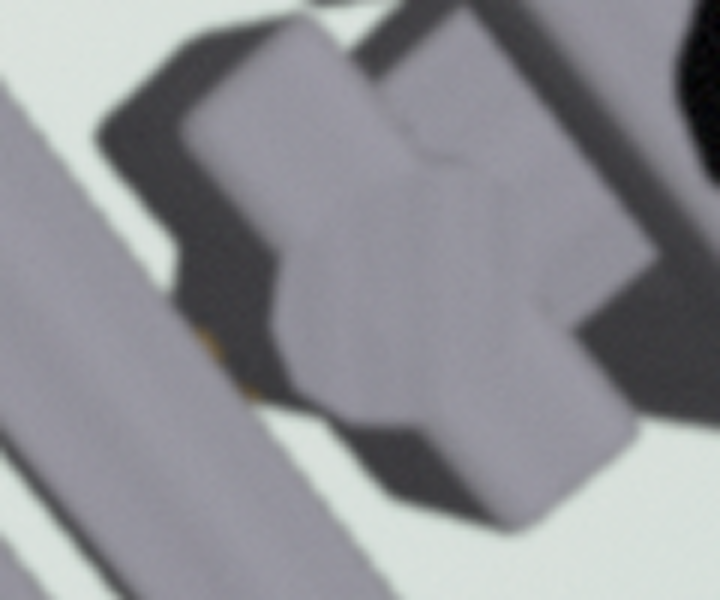

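The guide's long edge reads 71.1° against the board's 72.9°. So it bears on dowel_a and the stop, but friction holds it about 1.8° off dowel_b. I'll take a light grip on the knob and turn it gently while pushing.

step_arm(
  commands=[
    {"offset":[0,0,0],"roll":0,"hand":-0.2},
    {"offset":[0,0,0],"roll":0,"hand":-0.3},
    {"offset":[0,0,0],"roll":0,"hand":-0.4},
    {"offset":[0,0,0],"roll":0,"hand":-0.5},
    {"offset":[0,0,0],"roll":0,"hand":-1},
  ],
  squeeze=25,
)

```text
clock: 12.3
position: [0.5299, 0.2381, 0.0488]
tcp_rot: [[-0.021, 0.876, 0.482], [-0.038, 0.481, -0.876], [-0.999, -0.037, 0.023]]
wrist_force: [-1.1, -1.0, 1.1]
width: 0.0264
```

```bash
python3 -c "
from h import *
o=env.get_obs();show(o);print(o['moment'])"
```

```text
t 12.3 p [0.5299 0.2381 0.0488] yaw 28.75 F [-1.07 -1.05  1.08] Fboard [-0.7 -1.3] w 0.0264 tcp seat mm [-0.3  8.8] tilt [-0.021 -0.038]
[ 0.23418385 -0.20164623  0.03754093]
```

Gripped gently. Now a small CCW turn (negative roll) with a light push.

step_arm(
  commands=[
    {"offset":[0,0.3,0],"roll":-0.7,"hand":-1},
    {"offset":[0,0.3,0],"roll":-0.7,"hand":-1},
    {"offset":[0,0.3,0],"roll":-0.7,"hand":-1},
    {"offset":[0,0.3,0],"roll":-0.7,"hand":-1},
    {"offset":[0,0.3,0],"roll":-0.7,"hand":-1},
  ],
)

```text
clock: 12.72
position: [0.531, 0.2379, 0.0491]
tcp_rot: [[-0.022, 0.843, 0.537], [-0.039, 0.536, -0.843], [-0.999, -0.04, 0.021]]
wrist_force: [-4.7, -1.8, 4.7]
width: 0.0259
```

```bash
python3 -c "
from h import *
o,im=grab('wrist','w15.png');show(o);print(o['moment'])"
```

```text
t 12.72 p [0.531  0.2379 0.0491] yaw 32.47 F [-4.68 -1.82  4.66] Fboard [-3.9 -3.1] w 0.0259 tcp seat mm [0.8 9. ] tilt [-0.022 -0.039]
[-0.26498667  0.16063402 -0.40281347]
```

View pics/w15.png

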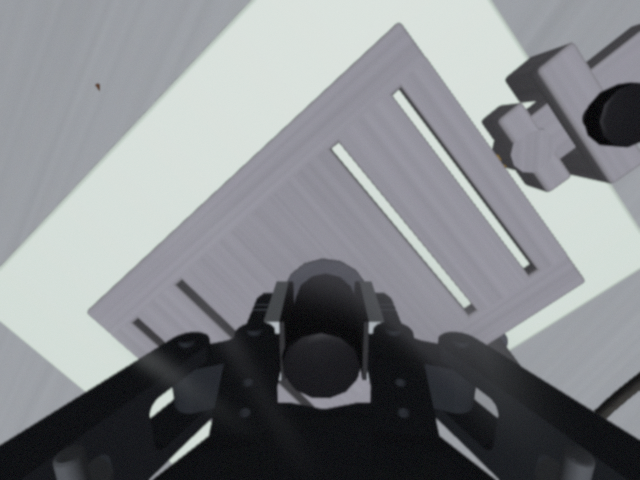

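```bash
cat > yawc.py <<'E'
from h import *
import sys
def edges(C,corners,board):
    Q=ray(C,corners,.023);B=ray(C,board,.015)
    print("guide corners seat mm",sb(Q).tolist(),"board pts",sb(B).tolist())
    for a in (Q[0]-Q[1],Q[0]-Q[2],B[0]-B[1]): print(round(np.degrees(np.arctan2(a[1],a[0])),2),round(np.linalg.norm(a),4))
E
python3 -c "
from yawc import *
o=env.get_obs();C=cam('wrist',o)
edges(C,[(399,23.5),(88,313),(584,281)],[(253,0),(0,270)])
im=cv2.imread('pics/w15.png');cv2.imwrite('pics/w15c.png',cv2.resize(im[0:400,60:640],None,fx=1.35,fy=1.35)*1)
g=cv2.cvtColor(im,cv2.COLOR_BGR2GRAY);E=cv2.Canny(g,40,90)
L=cv2.HoughLinesP(E,1,np.pi/720,50,minLineLength=80,maxLineGap=8)
for l in L[:,0]:
  print(l, [round(np.degrees(np.arctan2(*(lambda a:(a[1],a[0]))(ray(C,[l[2:]],z)[0]-ray(C,[l[:2]],z)[0]))),2) for z in (.023,.015)])
"
```

```text
guide corners seat mm [[-63.9, 97.0], [-62.8, -82.4], [64.3, 97.3]] board pts [[-106.2, 63.2], [-105.2, -105.2]]
73.36 0.1794
163.12 0.1282
73.34 0.1684
[ 88 308 398  22] [np.float64(73.03), np.float64(73.03)]
[  1 266 250   1] [np.float64(73.22), np.float64(73.22)]
[402  24 566 252] [np.float64(-16.78), np.float64(-16.78)]
[399  89 534 270] [np.float64(-17.02), np.float64(-17.02)]
[337 140 475 310] [np.float64(-17.15), np.float64(-17.15)]
[329 146 469 314] [np.float64(-16.72), np.float64(-16.72)]
[  1 444 178 335] [np.float64(66.02), np.float64(66.02)]
[538  72 638 228] [np.float64(-17.17), np.float64(-17.17)]
[393  96 527 274] [np.float64(-17.04), np.float64(-17.04)]
[401  87 534 264] [np.float64(-16.75), np.float64(-16.75)]
[503 354 638 269] [np.float64(73.41), np.float64(73.41)]
[329 150 444 289] [np.float64(-17.0), np.float64(-17.0)]
[468 334 639 439] [np.float64(0.12), np.float64(0.12)]
[ 87 310 250 159] [np.float64(73.15), np.float64(73.15)]
[487 344 583 283] [np.float64(73.0), np.float64(73.0)]
[  1 322  86 391] [np.float64(-16.04), np.float64(-16.04)]
[393  95 528 274] [np.float64(-16.98), np.float64(-16.98)]
[198 206 390  28] [np.float64(73.14), np.float64(73.14)]
[337 139 476 310] [np.float64(-17.09), np.float64(-17.09)]
[400  22 466 114] [np.float64(-16.87), np.float64(-16.87)]
[501 163 583 276] [np.float64(-16.6), np.float64(-16.6)]
[330 148 468 314] [np.float64(-16.8), np.float64(-16.8)]
[  0 444 154 349] [np.float64(66.04), np.float64(66.04)]
[538  73 590 154] [np.float64(-17.15), np.float64(-17.15)]
[438 137 536 268] [np.float64(-16.87), np.float64(-16.87)]
[486 344 584 282] [np.float64(72.85), np.float64(72.85)]
[148 110 231  22] [np.float64(73.13), np.float64(73.13)]
```

Guide and board now read parallel (73.1° vs 73.2°). Pressing into the corner while holding.

step_arm(
  commands=[
    {"offset":[0,1.2,0.3],"roll":0,"hand":-1},
    {"offset":[0,1.2,0.3],"roll":0,"hand":-1},
    {"offset":[0,1.5,0.3],"roll":0,"hand":-1},
    {"offset":[0,1.5,0.3],"roll":0,"hand":-1},
    {"offset":[0,1.5,0.3],"roll":0,"hand":-1},
  ],
)

```text
clock: 13.18
position: [0.5313, 0.238, 0.0494]
tcp_rot: [[-0.033, 0.842, 0.539], [-0.047, 0.537, -0.842], [-0.998, -0.054, 0.022]]
wrist_force: [-8.7, -4.3, 10.4]
width: 0.0259
```

```bash
python3 -c "
from h import *
o=env.get_obs();show(o);print(o['moment'])"
```

```text
t 13.18 p [0.5313 0.238  0.0494] yaw 32.56 F [-8.68 -4.3  10.43] Fboard [-7.  -6.7] w 0.0259 tcp seat mm [1.1 9.1] tilt [-0.033 -0.047]
[-0.68646432  0.85461891 -0.26336016]
```

step_arm(
  commands=[
    {"offset":[0,1.2,0.5],"roll":0.2,"hand":-1},
    {"offset":[0,1.2,0.5],"roll":0.2,"hand":-1},
    {"offset":[0,1.2,0.5],"roll":0.2,"hand":-1},
    {"offset":[0,1.2,0.5],"roll":0.2,"hand":-1},
    {"offset":[0,1.2,0.5],"roll":0.2,"hand":-1},
  ],
)

```text
clock: 13.6
position: [0.5315, 0.2382, 0.0501]
tcp_rot: [[-0.043, 0.849, 0.527], [-0.053, 0.525, -0.849], [-0.998, -0.065, 0.023]]
wrist_force: [-8.9, -5.0, 9.4]
width: 0.0258
```

```bash
python3 -c "
from h import *
o,im=grab('wrist','w16.png');show(o);print(o['moment']);o=env.get_obs();show(o)"
```

```text
t 13.6 p [0.5315 0.2382 0.0501] yaw 31.74 F [-8.89 -4.98  9.43] Fboard [-7.  -7.4] w 0.0258 tcp seat mm [1.3 9.4] tilt [-0.043 -0.053]
[-0.11626108  0.79060068  0.02843687]
t 13.65 p [0.5315 0.2382 0.0501] yaw 31.73 F [-8.83 -4.52  9.72] Fboard [-7.1 -6.9] w 0.0258 tcp seat mm [1.3 9.3] tilt [-0.043 -0.053]
```

View pics/w16.png

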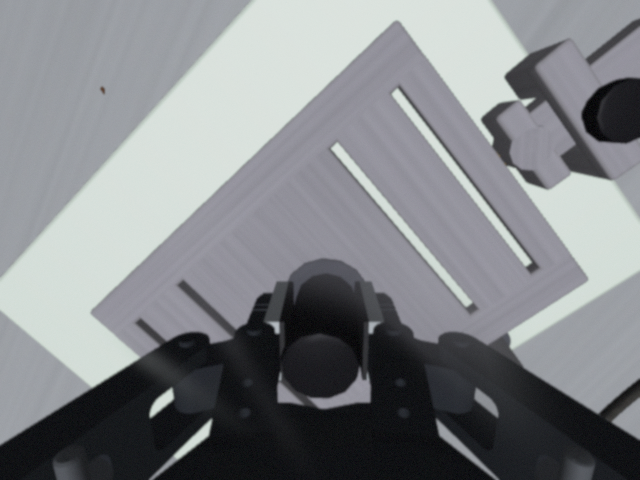

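```bash
cat >> yawc.py <<'E'
def hough(C,f):
    g=cv2.imread(f,0);E=cv2.Canny(g,40,90)
    L=cv2.HoughLinesP(E,1,np.pi/720,50,minLineLength=70,maxLineGap=8)
    for l in L[:,0]:
        a=ray(C,[l[2:]],.02)[0]-ray(C,[l[:2]],.02)[0]; t=np.degrees(np.arctan2(a[1],a[0]))
        t=(t+90)%180-90
        if abs(t-73)<4 or abs(t+17)<4: print(l,round(t,2))
E
python3 -c "
from yawc import *
o=env.get_obs();C=cam('wrist',o)
edges(C,[(397,21.5),(91,313),(587,279)],[(255,0),(0,277)])
hough(C,'pics/w16.png')"
```

```text
guide corners seat mm [[-63.7, 97.7], [-63.5, -84.3], [64.1, 97.3]] board pts [[-105.6, 64.9], [-106.6, -112.7]]
73.07 0.182
162.81 0.1279
72.69 0.1777
[ 91 310 382  31] 73.14
[  1 277 251   0] 73.13
[392  95 530 273] -17.18
[419  47 587 276] -17.27
[398  88 537 269] -17.18
[331 148 472 313] -16.72
[338 143 477 309] -17.06
[514 348 638 271] 73.18
[400  85 515 234] -16.96
[334 158 464 309] -16.63
[328 146 429 265] -16.95
[535  68 610 180] -17.35
[400  86 539 266] -16.96
[488 344 587 281] 73.16
[401  23 502 161] -17.34
[229 179 321  90] 73.41
[  2 312  90 385] -16.25
[360 168 478 308] -16.85
[  0 277  83 185] 73.11
[398  89 484 201] -17.2
[317  95 395  20] 73.26
[444 161 529 271] -17.24
```

step_arm(
  commands=[
    {"offset":[0,1,0.8],"roll":0,"hand":-1},
    {"offset":[0,1,0.8],"roll":0,"hand":-1},
    {"offset":[0,1,0.8],"roll":0,"hand":-1},
    {"offset":[0,1,0.8],"roll":0,"hand":-1},
    {"offset":[0,1,0.8],"roll":0,"hand":-1},
  ],
)

```text
clock: 14.07
position: [0.5319, 0.2381, 0.0509]
tcp_rot: [[-0.051, 0.845, 0.532], [-0.056, 0.529, -0.847], [-0.997, -0.073, 0.02]]
wrist_force: [-8.0, -3.6, 8.0]
width: 0.0255
```

```bash
python3 -c "
from h import *
o=env.get_obs();show(o);print(o['moment'])"
```

```text
t 14.07 p [0.5319 0.2381 0.0509] yaw 32.06 F [-8.04 -3.6   8.  ] Fboard [-6.6 -5.8] w 0.0255 tcp seat mm [1.6 9.4] tilt [-0.051 -0.056]
[ 0.01414414  0.67704377 -0.03600993]
```

step_arm(
  commands=[
    {"offset":[0,0.8,0.5],"roll":0,"hand":-1},
    {"offset":[0,0.4,0.3],"roll":0,"hand":-1},
    {"offset":[0,0,0],"roll":0,"hand":-0.4},
    {"offset":[0,0,0],"roll":0,"hand":-0.2},
    {"offset":[0,0,0],"roll":0,"hand":-0.1},
  ],
)

```text
clock: 14.48
position: [0.5323, 0.2387, 0.0514]
tcp_rot: [[-0.052, 0.843, 0.535], [-0.056, 0.532, -0.845], [-0.997, -0.074, 0.019]]
wrist_force: [0.6, 0.1, -0.8]
width: 0.0383
```

```bash
python3 -c "
from h import *
o,im=grab('wrist','w17.png');show(o);print(o['moment']);
from yawc import *
C=cam('wrist',o);hough(C,'pics/w17.png')
im=cv2.imread('pics/w17.png');cv2.imwrite('pics/w17c.png',cv2.resize(im[60:220,430:640],None,fx=3.5,fy=3.5,interpolation=cv2.INTER_CUBIC))"
```

```text
t 14.48 p [0.5323 0.2387 0.0514] yaw 32.25 F [ 0.61  0.15 -0.84] Fboard [0.5 0.3] w 0.0383 tcp seat mm [ 1.8 10.1] tilt [-0.052 -0.056]
[ 0.07265875 -0.03707186 -0.01904005]
[  0 276 255   1] 72.91
[ 96 304 393  24] 73.19
[336 143 474 310] -16.94
[ 96 303 391  25] 73.15
[397  25 584 280] -17.02
[389  95 528 274] -16.75
[396  90 533 270] -17.06
[330 148 468 313] -16.81
[  1 303  90 381] -17.07
[398  87 535 267] -16.97
[327 149 465 314] -16.89
[415  48 584 278] -16.95
[512 349 639 272] 73.19
[337 143 474 308] -16.79
[533  73 607 182] -16.85
[390  98 475 208] -16.91
[447 408 511 478] -16.69
[495 338 584 283] 72.95
[511 349 638 272] 73.16
[  1 276  70 202] 72.82
[  3 304  86 377] -17.19
[106 161 254   1] 72.95
[398  93 477 197] -17.12
[462 191 527 274] -16.57
[333 153 467 314] -16.98
```

View pics/w17.png

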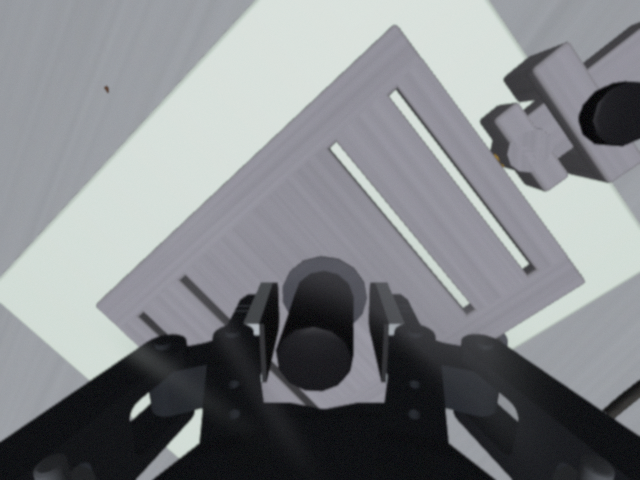

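View pics/w17c.png

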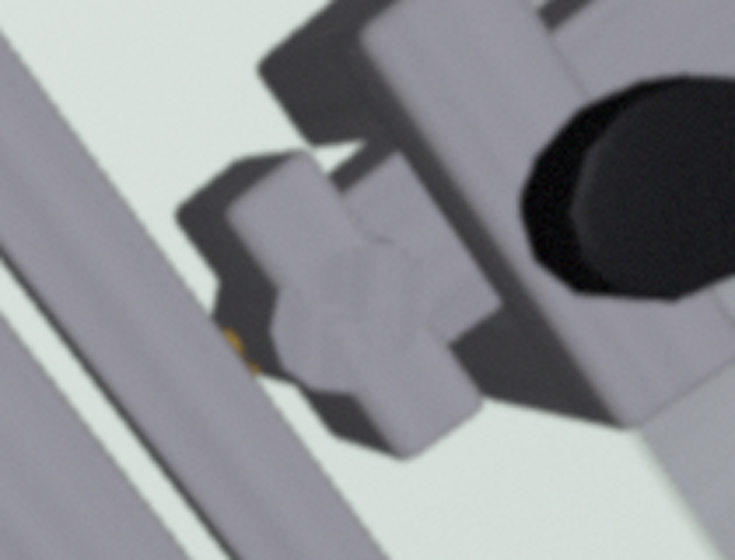

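```bash
python3 -c "
from h import *
a=[cv2.resize(cv2.imread(f'pics/w{i}.png')[80:200,450:600],None,fx=2.6,fy=2.6,interpolation=cv2.INTER_CUBIC) for i in (13,15,16,17)]
cv2.imwrite('pics/cmp.png',np.vstack([np.hstack(a[:2]),np.hstack(a[2:])]))"
```

```text
(no output)
```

View pics/cmp.png

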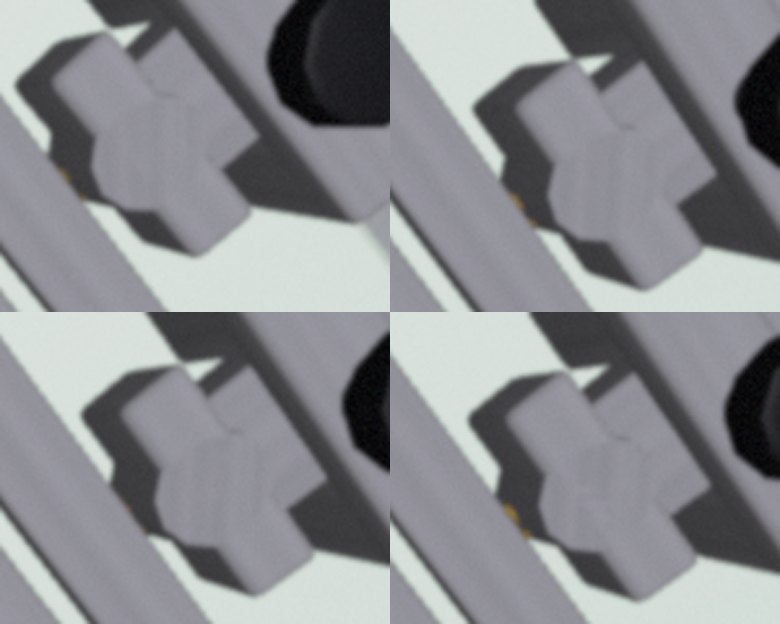

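step_arm(
  commands=[
    {"offset":[0,-1.5,0],"roll":0,"hand":0.2},
    {"offset":[0,0,0],"roll":0,"hand":0.5},
    {"offset":[2,0,0],"roll":0,"hand":0.5},
    {"offset":[2,0,0],"roll":0,"hand":0.5},
    {"offset":[2,0,0],"roll":0,"hand":0.5},
  ],
)

```text
clock: 14.95
position: [0.5313, 0.2383, 0.0449]
tcp_rot: [[-0.051, 0.843, 0.535], [-0.055, 0.532, -0.845], [-0.997, -0.073, 0.019]]
wrist_force: [-0.6, -0.3, -0.9]
width: 0.064
```

```bash
python3 -c "
from h import *
o,im=grab('wrist','w18.png');show(o);print(o['moment'])"
```

```text
t 14.95 p [0.5313 0.2383 0.0449] yaw 32.27 F [-0.61 -0.26 -0.88] Fboard [-0.5 -0.4] w 0.064 tcp seat mm [1.  9.4] tilt [-0.051 -0.055]
[ 0.04452575 -0.08154273 -0.00807406]
```

View pics/w18.png

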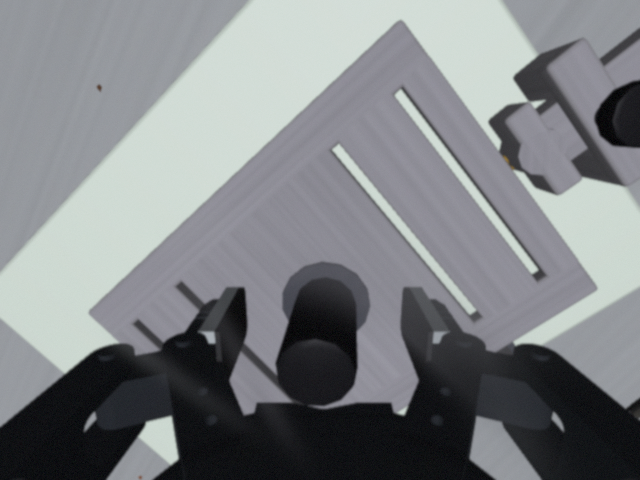

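step_arm(
  commands=[
    {"offset":[2,0,0],"roll":0,"hand":0.5},
    {"offset":[1.5,0,0],"roll":0,"hand":0.5},
    {"offset":[1.5,0,0],"roll":0,"hand":0.5},
    {"offset":[1.5,0,0],"roll":0,"hand":0.5},
    {"offset":[1.5,0,0],"roll":0,"hand":0.5},
  ],
)

```text
clock: 15.42
position: [0.5311, 0.2382, 0.0415]
tcp_rot: [[-0.049, 0.844, 0.535], [-0.057, 0.532, -0.845], [-0.997, -0.072, 0.022]]
wrist_force: [-4.5, -3.2, 14.0]
width: 0.0638
```

```bash
python3 -c "
from h import *
o=env.get_obs();show(o);print(o['moment'])"
```

```text
t 15.42 p [0.5311 0.2382 0.0415] yaw 32.25 F [-4.47 -3.22 13.99] Fboard [-3.3 -4.4] w 0.0638 tcp seat mm [0.9 9.3] tilt [-0.049 -0.057]
[-0.44701686  0.65093939  0.0037168 ]
```

step_arm(
  commands=[
    {"offset":[1.5,0,0],"roll":0,"hand":0.5},
    {"offset":[1.5,0,0],"roll":0,"hand":0.5},
    {"offset":[1.5,0,0],"roll":0,"hand":0.5},
    {"offset":[1.5,0,0],"roll":0,"hand":0.5},
    {"offset":[1.5,0,0],"roll":0,"hand":0.5},
  ],
)

```text
clock: 15.83
position: [0.531, 0.2383, 0.0414]
tcp_rot: [[-0.044, 0.844, 0.535], [-0.06, 0.532, -0.844], [-0.997, -0.069, 0.027]]
wrist_force: [-5.5, -2.8, 15.5]
width: 0.0643
```

```bash
python3 -c "
from h import *
o=env.get_obs();show(o);print(o['moment'])"
```

```text
t 15.83 p [0.531  0.2383 0.0414] yaw 32.25 F [-5.48 -2.79 15.48] Fboard [-4.4 -4.3] w 0.0643 tcp seat mm [0.8 9.3] tilt [-0.044 -0.06 ]
[-0.45357331  0.75455199 -0.02144596]
```

step_arm(
  commands=[
    {"offset":[-3,0,0],"roll":0,"hand":0.5},
    {"offset":[-4,0,0],"roll":0,"hand":0.2},
    {"offset":[0,0,0],"roll":0,"hand":-0.1},
    {"offset":[0,0,0],"roll":0,"hand":-0.1},
    {"offset":[0,0,0],"roll":0,"hand":-0.1},
  ],
)

```text
clock: 16.25
position: [0.5315, 0.2388, 0.0493]
tcp_rot: [[-0.043, 0.844, 0.535], [-0.06, 0.532, -0.844], [-0.997, -0.068, 0.027]]
wrist_force: [-0.3, -1.1, -1.0]
width: 0.0384
```

```bash
python3 -c "
from h import *
from yawc import *
o,im=grab('wrist','w19.png');show(o);print(o['moment']);C=cam('wrist',o);hough(C,'pics/w19.png')"
```

```text
t 16.25 p [0.5315 0.2388 0.0493] yaw 32.25 F [-0.32 -1.09 -0.99] Fboard [ 0.  -1.1] w 0.0384 tcp seat mm [ 1.1 10. ] tilt [-0.043 -0.06 ]
[ 0.03395493 -0.09479498 -0.02354047]
[ 93 306 335  80] 72.99
[  4 269 108 156] 73.02
[391  95 531 277] -16.86
[  1 274 251   1] 73.17
[333 153 470 316] -16.71
[403  27 587 280] -16.97
[341 147 476 312] -17.18
[400  92 537 273] -17.04
[400  88 539 270] -16.74
[330 154 462 311] -16.78
[163 240 395  23] 73.01
[538  71 583 141] -17.68
[514 351 638 276] 73.31
[392  98 468 197] -16.94
[331 150 445 285] -16.56
[  4 312  87 383] -16.95
[567 115 613 185] -17.19
[447 408 512 479] -16.8
[500 339 588 285] 72.97
[  0 274 251   0] 73.13
[400  24 485 141] -17.02
[  0 310  81 379] -16.83
[338 144 419 243] -17.19
[401  89 478 189] -16.52
[423 123 490 212] -17.19
```

View pics/w19.png

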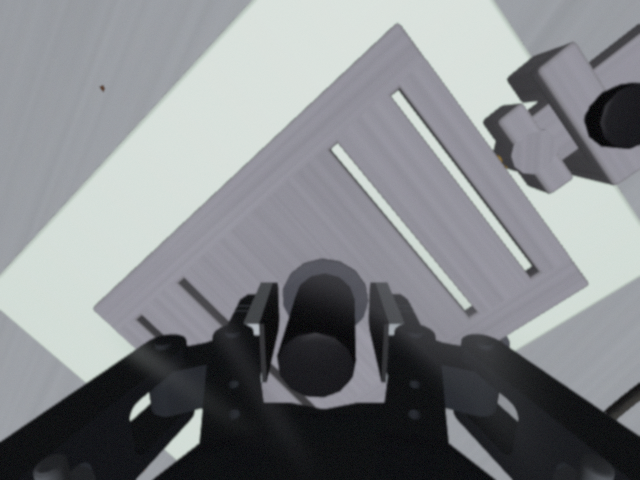

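step_arm(
  commands=[
    {"offset":[0,0,0],"roll":0,"hand":-0.3},
    {"offset":[0,0,0],"roll":0,"hand":-0.4},
    {"offset":[0,0,0],"roll":0,"hand":-1},
    {"offset":[0,0.6,0.6],"roll":-0.2,"hand":-1},
    {"offset":[0,1,1],"roll":-0.3,"hand":-1},
  ],
  squeeze=30,
)

```text
clock: 16.72
position: [0.5309, 0.2382, 0.0493]
tcp_rot: [[-0.048, 0.838, 0.543], [-0.061, 0.54, -0.839], [-0.997, -0.073, 0.026]]
wrist_force: [-8.0, -0.8, 8.7]
width: 0.0267
```

```bash
python3 -c "
from h import *
o=env.get_obs();show(o);print(o['moment'])"
```

```text
t 16.72 p [0.5309 0.2382 0.0493] yaw 32.8 F [-8.01 -0.83  8.72] Fboard [-7.4 -3.1] w 0.0267 tcp seat mm [0.7 9.2] tilt [-0.048 -0.061]
[ 0.07611472  0.98981338 -0.2975803 ]
```

step_arm(
  commands=[
    {"offset":[0,1.4,0.7],"roll":0,"hand":-1},
    {"offset":[0,1.4,0.7],"roll":0,"hand":-1},
    {"offset":[0,1.4,0.7],"roll":0,"hand":-1},
    {"offset":[0,1.4,0.7],"roll":0.1,"hand":-1},
    {"offset":[0,1.4,0.7],"roll":0.1,"hand":-1},
  ],
)

```text
clock: 17.13
position: [0.5313, 0.2383, 0.0499]
tcp_rot: [[-0.06, 0.838, 0.543], [-0.068, 0.539, -0.84], [-0.996, -0.087, 0.025]]
wrist_force: [-8.4, -3.6, 9.4]
width: 0.0265
```

```bash
python3 -c "
from h import *
o=env.get_obs();show(o);print(o['moment'])"
```

```text
t 17.13 p [0.5313 0.2383 0.0499] yaw 32.75 F [-8.45 -3.6   9.41] Fboard [-7.  -5.9] w 0.0265 tcp seat mm [1.  9.4] tilt [-0.06  -0.068]
[-0.10465953  0.75614468 -0.10122676]
```

step_arm(
  commands=[
    {"offset":[0,1.4,0.7],"roll":0.1,"hand":-1},
    {"offset":[0,1.4,0.7],"roll":0.1,"hand":-1},
    {"offset":[0,1.4,0.7],"roll":0.1,"hand":-1},
    {"offset":[0,1.4,0.7],"roll":0.1,"hand":-1},
    {"offset":[0,1.4,0.7],"roll":0.1,"hand":-1},
  ],
)

```text
clock: 17.55
position: [0.5315, 0.2384, 0.0507]
tcp_rot: [[-0.072, 0.84, 0.538], [-0.074, 0.534, -0.842], [-0.995, -0.1, 0.024]]
wrist_force: [-8.4, -3.0, 10.3]
width: 0.0267
```

```bash
python3 -c "
from h import *
o=env.get_obs();show(o);print(o['moment'])"
```

```text
t 17.55 p [0.5315 0.2384 0.0507] yaw 32.45 F [-8.4  -2.99 10.27] Fboard [-7.2 -5.3] w 0.0267 tcp seat mm [1.2 9.5] tilt [-0.072 -0.074]
[0.03963617 0.73743034 0.01004214]
```

step_arm(
  commands=[
    {"offset":[0,1.4,0.8],"roll":0.15,"hand":-1},
    {"offset":[0,1.4,0.8],"roll":0.15,"hand":-1},
    {"offset":[0,1.4,0.8],"roll":0.15,"hand":-1},
    {"offset":[0,1.4,0.8],"roll":0,"hand":-1},
    {"offset":[0,1.4,0.8],"roll":0,"hand":-1},
  ],
)

```text
clock: 17.97
position: [0.5319, 0.2385, 0.0518]
tcp_rot: [[-0.083, 0.84, 0.536], [-0.079, 0.531, -0.844], [-0.993, -0.113, 0.023]]
wrist_force: [-9.5, -3.6, 10.2]
width: 0.0268
```

```bash
python3 -c "
from h import *
from yawc import *
o,im=grab('wrist','w20.png');show(o);print(o['moment']);C=cam('wrist',o);hough(C,'pics/w20.png')
o2,s=grab('scene','s20.png')
cv2.imwrite('pics/s20c.png',cv2.resize(s[200:380,150:390,::-1],None,fx=3,fy=3,interpolation=cv2.INTER_CUBIC))"
```

```text
t 17.97 p [0.5319 0.2385 0.0518] yaw 32.27 F [-9.53 -3.56 10.2 ] Fboard [-8.1 -6.2] w 0.0268 tcp seat mm [1.5 9.8] tilt [-0.083 -0.079]
[ 0.16955376  0.78747596 -0.02548469]
[ 98 304 317  98] 73.02
[404  21 595 284] -17.32
[  6 282 261   1] 73.03
[394  92 537 278] -16.97
[332 146 474 317] -16.77
[209 201 381  38] 73.25
[341 143 481 313] -16.8
[400  86 542 274] -17.24
[404  86 545 271] -16.94
[  6 287 103 376] -16.7
[401  86 543 273] -17.09
[332 151 467 313] -16.75
[339 140 481 312] -16.72
[508 358 639 284] 72.91
[124 151 261   0] 73.01
[494 347 595 286] 74.01
[540  70 617 184] -17.27
[393  92 521 260] -17.23
[514 355 637 286] 72.72
[304 112 401  21] 73.0
[407  24 499 150] -17.17
[335 149 432 265] -16.57
[  6 283 103 176] 73.08
[ 22 303 102 376] -16.51
[512 167 594 281] -17.51
```

View pics/w20.png

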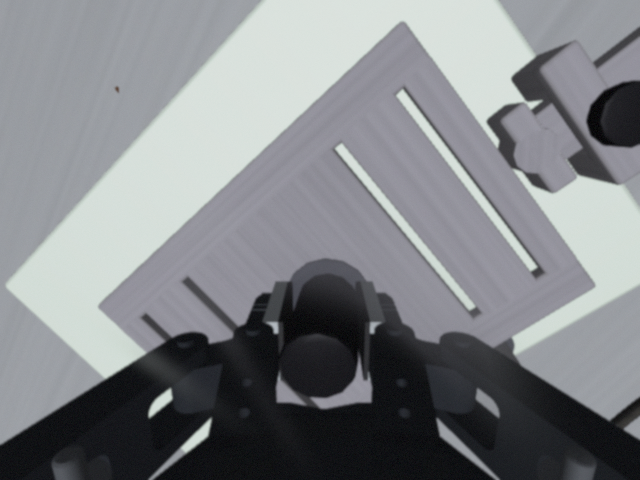

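View pics/s20c.png

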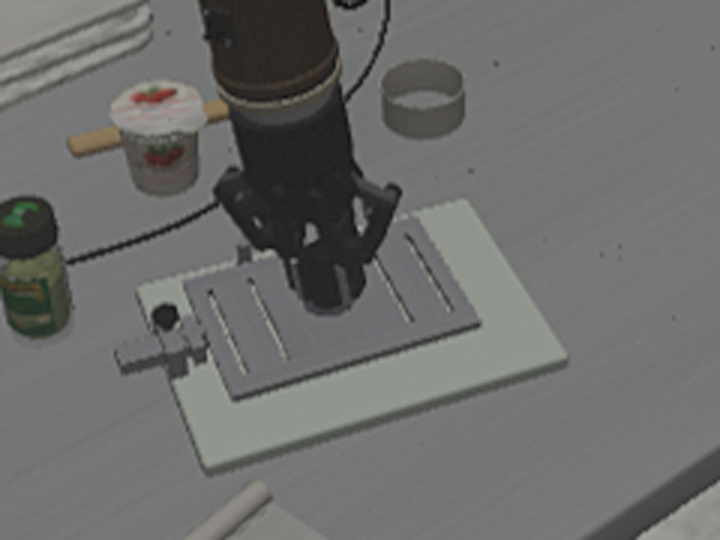

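step_arm(
  commands=[
    {"offset":[0,0.6,0.4],"roll":0,"hand":-1},
    {"offset":[0,0.6,0.2],"roll":0,"hand":-0.4},
    {"offset":[0,1,0],"roll":0,"hand":-0.3},
    {"offset":[0,1.5,0],"roll":0,"hand":-0.25},
    {"offset":[0,1,0],"roll":0,"hand":-0.25},
  ],
)

```text
clock: 18.48
position: [0.5321, 0.2386, 0.0508]
tcp_rot: [[-0.09, 0.838, 0.538], [-0.085, 0.532, -0.843], [-0.992, -0.122, 0.023]]
wrist_force: [-4.4, -3.5, 3.8]
width: 0.0321
```

```bash
python3 -c "
from h import *
from yawc import *
o,im=grab('wrist','w21.png');show(o);print(o['moment']);C=cam('wrist',o);hough(C,'pics/w21.png')"
```

```text
t 18.48 p [0.5321 0.2386 0.0508] yaw 32.38 F [-4.42 -3.52  3.8 ] Fboard [-3.2 -4.7] w 0.0321 tcp seat mm [1.7 9.9] tilt [-0.09  -0.085]
[-4.68541210e-01  8.94797263e-01  1.35927235e-04]
[  7 282 260   1] 73.16
[106 298 400  22] 73.07
[403  22 597 284] -16.81
[106 297 398  23] 73.03
[339 139 480 312] -16.93
[335 148 475 318] -16.84
[396  97 535 277] -16.81
[403  86 546 272] -16.66
[  7 286 101 374] -16.94
[333 151 465 311] -16.87
[401  86 543 275] -17.29
[543  72 621 185] -16.77
[519 356 639 289] 73.21
[  7 281 259   1] 73.14
[519 355 638 289] 72.97
[499 346 596 290] 73.23
[333 145 475 317] -16.76
[439 409 505 479] -15.24
[407  26 501 153] -16.81
[400  86 467 175] -17.26
[396  96 485 211] -16.74
[497 346 597 289] 72.82
[335 153 459 303] -16.8
```

View pics/w21.png

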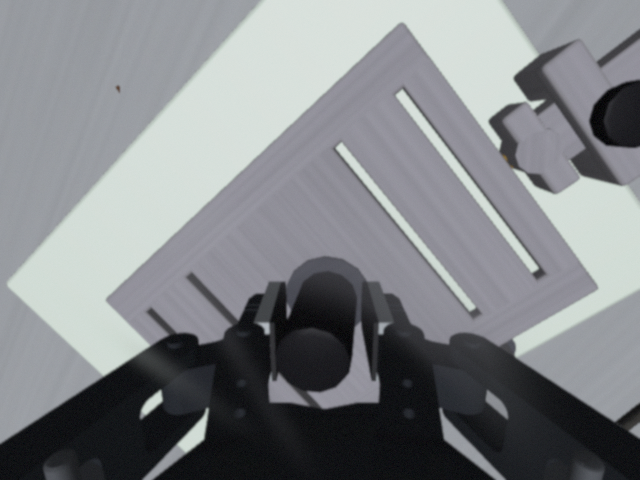

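step_arm(
  commands=[
    {"offset":[0,1.4,0.6],"roll":0,"hand":-0.25},
    {"offset":[0,1.4,0.6],"roll":0,"hand":-0.25},
    {"offset":[0,1.4,0.6],"roll":0,"hand":-0.25},
    {"offset":[0,1.4,0.6],"roll":0,"hand":-0.25},
    {"offset":[0,1.4,0.6],"roll":0,"hand":-0.25},
  ],
)

```text
clock: 18.95
position: [0.5326, 0.2374, 0.0484]
tcp_rot: [[-0.106, 0.836, 0.539], [-0.094, 0.531, -0.842], [-0.99, -0.14, 0.022]]
wrist_force: [-6.7, -3.5, 4.3]
width: 0.0324
```

step_arm(
  commands=[
    {"offset":[0,1.4,0.6],"roll":0,"hand":-0.25},
    {"offset":[0,1.4,0.6],"roll":0,"hand":-0.25},
    {"offset":[0,1.4,0.6],"roll":0,"hand":-0.25},
    {"offset":[0,1.4,0.6],"roll":0,"hand":-0.25},
    {"offset":[0,1,0.4],"roll":0,"hand":-0.25},
  ],
)

```text
clock: 19.37
position: [0.5326, 0.237, 0.0476]
tcp_rot: [[-0.121, 0.833, 0.541], [-0.102, 0.531, -0.841], [-0.987, -0.157, 0.021]]
wrist_force: [-6.4, -3.3, 6.4]
width: 0.0322
```

```bash
python3 -c "
from h import *
from yawc import *
o,im=grab('wrist','w22.png');show(o);print(o['moment']);C=cam('wrist',o);hough(C,'pics/w22.png')"
```

```text
t 19.37 p [0.5326 0.237  0.0476] yaw 32.54 F [-6.44 -3.3   6.37] Fboard [-5.2 -5. ] w 0.0322 tcp seat mm [2.6 8.6] tilt [-0.121 -0.102]
[-0.44694626  0.96415186 -0.04499208]
[109 293 405  15] 72.94
[ 14 275 257   0] 73.11
[406  81 556 278] -16.81
[339 145 482 322] -16.96
[411  16 591 259] -16.75
[342 136 488 318] -17.0
[398  87 547 283] -17.04
[412  83 557 275] -16.96
[336 146 479 323] -17.02
[410  15 612 289] -16.87
[ 14 280 108 373] -16.95
[ 14 277 258   1] 73.16
[399  87 547 282] -17.07
[507 351 613 294] 72.89
[528 362 638 305] 72.93
[343 136 488 316] -16.87
[547  51 637 181] -16.82
[555  64 638 185] -17.04
[521 345 612 295] 73.56
[109 294 196 212] 73.05
[472 169 555 278] -16.83
[529 361 606 321] 72.98
[410  81 489 186] -17.06
[336 142 461 297] -17.02
```

View pics/w22.png

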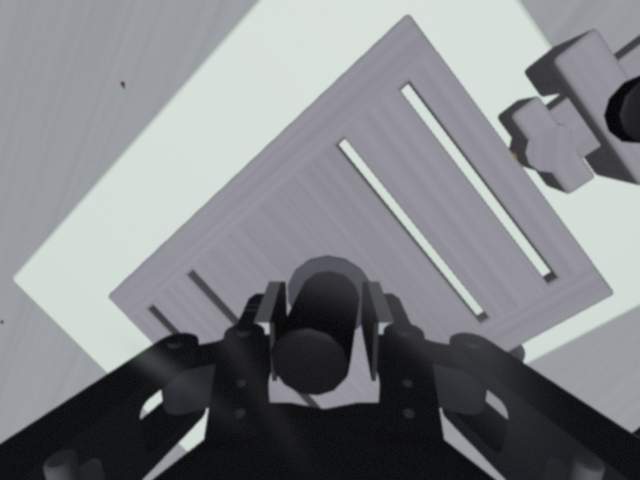

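step_arm(
  commands=[
    {"offset":[0,-0.5,-0.3],"roll":0,"hand":-0.2},
    {"offset":[0,-1,0],"roll":0,"hand":-0.1},
    {"offset":[0,-1,0],"roll":0,"hand":0.2},
    {"offset":[0,0,0],"roll":0,"hand":0.6},
    {"offset":[0,0,0],"roll":0,"hand":0.6},
  ],
)

```text
clock: 19.83
position: [0.5318, 0.2366, 0.0475]
tcp_rot: [[-0.119, 0.833, 0.54], [-0.1, 0.531, -0.841], [-0.988, -0.154, 0.02]]
wrist_force: [-0.2, -1.0, 0.6]
width: 0.0687
```

```bash
python3 -c "
from h import *
from yawc import *
o,im=grab('wrist','w23.png');show(o);C=cam('wrist',o);hough(C,'pics/w23.png')"
```

```text
t 19.83 p [0.5318 0.2366 0.0475] yaw 32.54 F [-0.19 -0.96  0.63] Fboard [ 0.1 -1. ] w 0.0687 tcp seat mm [2.  7.9] tilt [-0.119 -0.1  ]
[109 296 407  15] 73.14
[413  16 614 290] -16.96
[ 14 277 261   1] 72.96
[411  85 557 279] -17.09
[400  88 549 282] -16.75
[338 143 483 322] -16.89
[348 140 490 316] -16.81
[ 94 186 260   0] 72.97
[109 295 406  15] 73.11
[338 147 481 323] -16.85
[412  81 560 276] -16.81
[338 142 484 321] -16.68
[504 354 614 294] 73.25
[ 14 280  98 363] -16.99
[558  64 639 181] -16.78
[555 349 639 306] 72.54
[  1 423  85 352] 72.03
[344 137 490 317] -16.69
[403  91 500 217] -16.68
[530 174 601 271] -16.99
[558  65 638 181] -16.87
[505 354 614 295] 73.07
[  0 422  80 355] 71.8
[414  88 550 268] -16.97
[ 14 276 260   1] 72.94
```

View pics/w23.png

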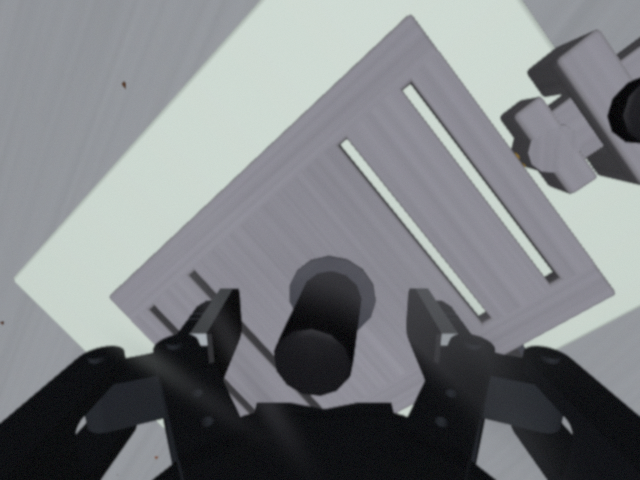

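Released cleanly: the guide sits just as it did under load, so I'll rise straight up (world z).

step_arm(
  commands=[
    {"offset":[-8,-1.5,0],"roll":0,"hand":0.6},
    {"offset":[-15,-2.5,0],"roll":0,"hand":0.6},
    {"offset":[-20,-3,0],"roll":0,"hand":0.6},
    {"offset":[-25,-4,0],"roll":0,"hand":0.6},
    {"offset":[-20,-3,0],"roll":0,"hand":0.6},
  ],
)

```text
clock: 20.3
position: [0.5283, 0.237, 0.1388]
tcp_rot: [[-0.127, 0.831, 0.541], [-0.103, 0.532, -0.841], [-0.987, -0.162, 0.018]]
wrist_force: [1.3, 0.9, 1.0]
width: 0.0686
```

```bash
python3 -c "
from h import *
from yawc import *
o,im=grab('wrist','w24.png');show(o);C=cam('wrist',o);hough(C,'pics/w24.png')"
```

```text
t 20.3 p [0.5283 0.237  0.1388] yaw 32.61 F [1.34 0.9  1.05] Fboard [1.  1.3] w 0.0686 tcp seat mm [-1.5  7.3] tilt [-0.127 -0.103]
[204 242 403  64] 73.1
[133 233 308  57] 73.25
[481 287 588 221] 73.24
[432   1 494  86] -16.73
[204 244 316 369] -17.11
[407  64 517 209] -16.71
[363 142 453 254] -16.65
[132 236 203 312] -16.73
[235 249 318 344] -17.5
[481 286 567 233] 73.18
[260 227 345 325] -17.01
[402 109 494 227] -16.54
[318 370 406 314] 73.23
[367 138 457 252] -17.03
[406 104 498 225] -17.09
[265 224 347 317] -16.38
[207 240 405  63] 73.11
[231 253 314 345] -16.58
[263 225 348 324] -17.26
[408  66 533 232] -16.91
[434 297 533 234] 73.26
[288  78 365   0] 73.49
[  1 422  81 354] 72.13
[204 245 309 362] -17.07
[133 232 230 136] 72.85
[431   1 494  87] -16.63
[402 110 492 227] -16.91
[367 137 425 210] -16.84
[483  90 536 163] -17.02
[260 228 338 318] -17.05
[232 253 313 343] -16.64
```

View pics/w24.png

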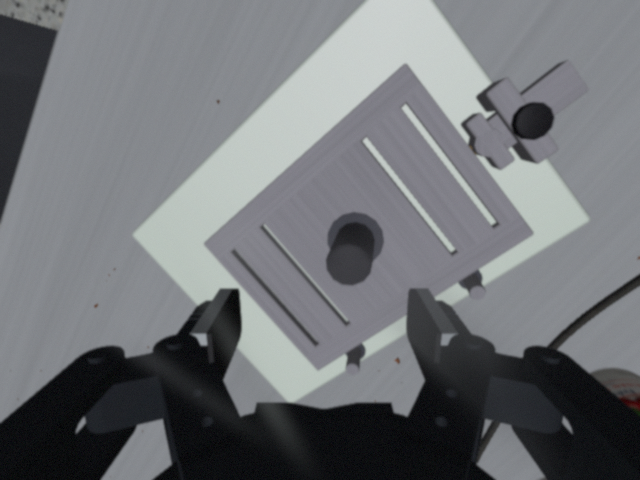

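```bash
python3 -c "
from yawc import *
o=env.get_obs();C=cam('wrist',o)
Q=ray(C,[(406,64),(205,243),(318.5,370),(533,232.5)],.023);d=ray(C,[(477.5,292),(352.5,367.5)],.039)
b=(Q[2]-Q[3])[:2];n=np.array([-b[1],b[0]])/np.linalg.norm(b)
print('corners',sb(Q).tolist(),'centre',sb(Q.mean(0)[None]),'dowels',sb(d).tolist(),'dist dowels to edge mm',[(x[:2]-Q[2][:2])@n*1000 for x in d],[np.linalg.norm(Q[i]-Q[i-1]) for i in range(4)])
# sim: where dowel cylinder waist z=.023 should be
im=cv2.imread('pics/w24.png')
a=cv2.resize(im[210:390,300:540],None,fx=3.2,fy=3.2,interpolation=cv2.INTER_CUBIC);cv2.imwrite('pics/w24c.png',a)
cv2.imwrite('pics/w24d.png',cv2.resize(im[100:180,440:540],None,fx=7,fy=7,interpolation=cv2.INTER_CUBIC))"
```

```text
corners [[-62.5, 100.2], [-62.3, -80.8], [69.1, -81.6], [68.0, 100.5]] centre [[3.1 9.6]] dowels [[74.3, 52.2], [73.7, -49.2]] dist dowels to edge mm [np.float64(5.947470040562703), np.float64(4.7972829195060775)] [np.float64(0.13053067445276523), np.float64(0.181041518191066), np.float64(0.13131409248816558), np.float64(0.18207107202708922)]
```

View pics/w24c.png

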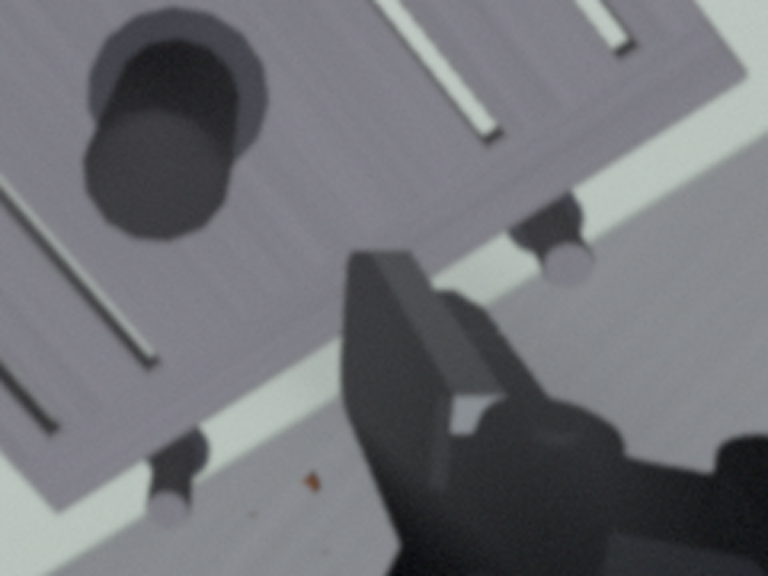

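View pics/w24d.png

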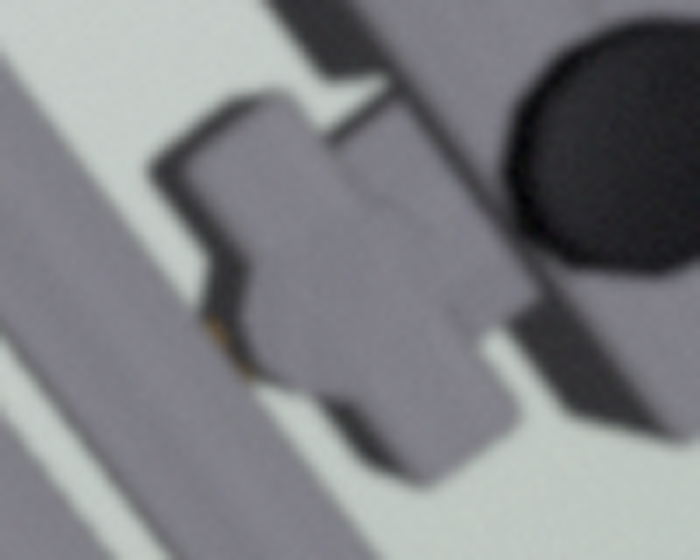

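The release looks good: the edge is against both dowels (distances 5.9/4.8 mm, nominal 5), the angle is within 0.2° and the nose is touching. But friction might have hidden a one-dowel contact during pressing, and 44 s remain. So I'll press once more, more decisively. The hand has picked up a tilt, so I'll first turn the jaws across it.

step_arm(
  commands=[
    {"offset":[0,0,0],"roll":6.8,"hand":0.4},
    {"offset":[0,0,0],"roll":6.8,"hand":0.4},
    {"offset":[0,0,0],"roll":6.8,"hand":0.4},
    {"offset":[0,0,0],"roll":6.8,"hand":0.4},
    {"offset":[0,0,0],"roll":6.8,"hand":0.4},
  ],
)

```text
clock: 20.77
position: [0.5321, 0.2403, 0.1534]
tcp_rot: [[-0.112, 0.993, -0.039], [-0.094, -0.05, -0.994], [-0.989, -0.107, 0.099]]
wrist_force: [0.5, -0.4, 0.4]
width: 0.0598
```

step_arm(
  commands=[
    {"offset":[0,0,0],"roll":6.8,"hand":0.4},
    {"offset":[0,0,0],"roll":6.8,"hand":0.4},
    {"offset":[0,0,0],"roll":6.8,"hand":0.4},
    {"offset":[0,0,0],"roll":6.8,"hand":0.4},
    {"offset":[0,0,0],"roll":6.8,"hand":0.4},
  ],
)

```text
clock: 21.18
position: [0.5325, 0.2423, 0.1608]
tcp_rot: [[-0.106, 0.784, -0.612], [-0.089, -0.62, -0.779], [-0.99, -0.028, 0.136]]
wrist_force: [-0.1, 0.7, -0.5]
width: 0.06
```

step_arm(
  commands=[
    {"offset":[0,0,0],"roll":6,"hand":0.2},
    {"offset":[0,0,0],"roll":6,"hand":0.2},
    {"offset":[0,0,0],"roll":0,"hand":0.2},
    {"offset":[0,0,0],"roll":0,"hand":0.2},
    {"offset":[0,0,0],"roll":0,"hand":0.2},
  ],
)

```text
clock: 21.6
position: [0.5324, 0.2446, 0.1669]
tcp_rot: [[-0.101, 0.633, -0.767], [-0.085, -0.774, -0.627], [-0.991, 0.002, 0.132]]
wrist_force: [-0.8, 0.0, 0.5]
width: 0.0513
```

```bash
python3 -c "
from h import *
from yawc import *
o,im=grab('wrist','w25.png');show(o);print(o['joint_pos'],o['tcp_rot']);plan(o,[.5305,.2375,.12],None,1)"
```

```text
t 21.6 p [0.5324 0.2446 0.1669] yaw -50.71 F [-0.75  0.02  0.5 ] Fboard [-0.7 -0.2] w 0.0513 tcp seat mm [ 0.2 15.7] tilt [-0.101 -0.085]
[-16.74951048  30.01973365 -18.80793252  95.43637992  11.26466111
  63.98117149 -90.18462694] [[-0.10103509  0.63319802 -0.76736704]
 [-0.08502571 -0.77398763 -0.62746616]
 [-0.99124293  0.00184983  0.13203802]]
[47.3  4.1 -0.3] roll 0.0
```

View pics/w25.png

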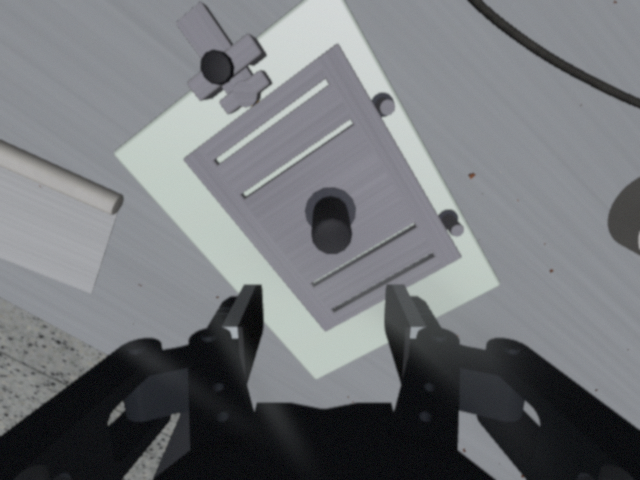

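```bash
python3 -c "
from yawc import *
o=env.get_obs();C=cam('wrist',o)
k=ray(C,[(331.5,237.5)],.071)[0];print('knob',k,sb(k[None]))
plan(o,[k[0],k[1],.052],None,1)
Q=ray(C,[(338,44),(185,159),(325.5,330.5),(461,254.5)],.023);d=ray(C,[(387,105.5),(457.5,230)],.039)
b=(Q[3]-Q[0])[:2];n=np.array([-b[1],b[0]])/np.linalg.norm(b)
print('corners',sb(Q).tolist(),'centre',sb(Q.mean(0)[None]),'dowels',sb(d).tolist(),'dist',[(x[:2]-Q[0][:2])@n*1000 for x in d])
hough(C,'pics/w25.png')"
```

```text
knob [0.52996011 0.23685345 0.071     ] [[0.1 7.6]]
[114.8   4.2  -8.4] roll 0.0
corners [[64.8, 97.0], [-63.0, 96.6], [-63.1, -81.2], [65.6, -79.2]] centre [[1.1 8.3]] dowels [[70.6, 51.1], [70.7, -49.6]] dist [np.float64(5.57381997548375), np.float64(5.245436082911211)]
[115 156 239 293] 73.42
[343   1 498 282] 73.05
[338  44 461 256] 73.07
[115 152 191  91] -16.81
[183 160 325 331] 73.27
[183 159 334  44] -16.51
[216 164 327  84] -17.06
[317 378 388 342] -17.2
[245 196 352 123] -16.96
[241 193 348 120] -17.13
[311 284 414 224] -17.01
[  0 435 124 343] -13.11
[214 160 323  80] -16.76
[343   0 499 282] 73.15
[315 286 416 227] -16.79
[250 197 354 125] -16.47
[333 312 433 257] -17.15
[242 193 349 120] -17.11
[331 310 431 253] -16.3
[339  44 444 225] 73.11
[247 195 354 123] -17.3
[115 151 189  92] -16.99
[185 156 315  58] -16.79
[218 164 327  85] -16.88
[202 184 323 330] 73.17
[213 159 324  79] -17.25
```

Measured: knob at (0.1, 7.6) mm in the seat frame, dowel gaps equal within 0.3 mm, angles within 0.1°. The guide is home. Descending for one decisive press.

step_arm(
  commands=[
    {"offset":[25,3,-2],"roll":0,"hand":0.2},
    {"offset":[30,1,-2],"roll":0,"hand":0.2},
    {"offset":[28,0,-2],"roll":0,"hand":0.2},
    {"offset":[18,0,-1.5],"roll":0,"hand":0.2},
    {"offset":[3,0,0],"roll":0,"hand":0.2},
  ],
)

```text
clock: 22.07
position: [0.533, 0.2388, 0.0632]
tcp_rot: [[-0.094, 0.642, -0.761], [-0.08, -0.767, -0.637], [-0.992, 0.001, 0.123]]
wrist_force: [-1.2, -0.3, 0.3]
width: 0.0509
```

```bash
python3 -c "
from h import *
o,im=grab('wrist','w26.png');show(o);print(o['tcp_rot']);plan(o,[.53,.2368,.052],None,1)"
```

```text
t 22.07 p [0.533  0.2388 0.0632] yaw -50.04 F [-1.17 -0.32  0.3 ] Fboard [-1.  -0.6] w 0.0509 tcp seat mm [ 2.4 10.4] tilt [-0.094 -0.08 ]
[[-9.40763096e-02  6.42187303e-01 -7.60752993e-01]
 [-7.97457465e-02 -7.66547422e-01 -6.37217126e-01]
 [-9.92365993e-01  7.19779601e-04  1.23325658e-01]]
[11.5 -0.3  2.2] roll 0.0
```

View pics/w26.png

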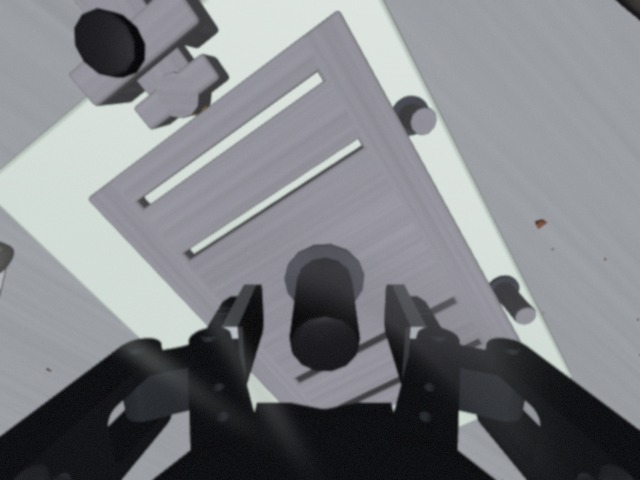

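step_arm(
  commands=[
    {"offset":[6,0,1],"roll":0,"hand":0.2},
    {"offset":[5,0,1],"roll":0,"hand":0},
    {"offset":[0,0,0],"roll":0,"hand":-0.3},
    {"offset":[0,0,0],"roll":0,"hand":-0.4},
    {"offset":[0,0,0],"roll":0,"hand":-1},
  ],
  squeeze=40,
)

```text
clock: 22.53
position: [0.5317, 0.2375, 0.0555]
tcp_rot: [[-0.091, 0.644, -0.76], [-0.078, -0.765, -0.639], [-0.993, 0.001, 0.12]]
wrist_force: [-0.0, 0.6, -5.7]
width: 0.0252
```

```bash
python3 -c "
from h import *
o=env.get_obs();show(o);print(o['moment']);R=o['tcp_rot'];print('board X,Y in tool',np.round(R.T@np.r_[BX,0],2),np.round(R.T@np.r_[BY,0],2))"
```

```text
t 22.53 p [0.5317 0.2375 0.0555] yaw -49.92 F [-0.05  0.57 -5.69] Fboard [-0.2  0.5] w 0.0252 tcp seat mm [1.7 8.7] tilt [-0.091 -0.078]
[ 0.14123602 -0.14503251 -0.01355221]
board X,Y in tool [-0.06  0.84 -0.54] [-0.1  -0.54 -0.83]
```

step_arm(
  commands=[
    {"offset":[1,0,0],"roll":0,"hand":-1},
    {"offset":[1,0,0],"roll":0,"hand":-1},
    {"offset":[1,0.3,-0.5],"roll":0,"hand":-1},
    {"offset":[0.5,0.5,-0.8],"roll":0,"hand":-1},
    {"offset":[0.5,0.5,-0.8],"roll":0,"hand":-1},
  ],
)

```text
clock: 22.95
position: [0.5319, 0.2375, 0.0553]
tcp_rot: [[-0.093, 0.644, -0.759], [-0.079, -0.765, -0.639], [-0.992, 0.001, 0.123]]
wrist_force: [-5.3, -1.6, 4.6]
width: 0.0251
```

```bash
python3 -c "
from h import *
o=env.get_obs();show(o);print(o['moment'])"
```

```text
t 22.95 p [0.5319 0.2375 0.0553] yaw -49.89 F [-5.33 -1.56  4.59] Fboard [-4.6 -3. ] w 0.0251 tcp seat mm [1.8 8.8] tilt [-0.093 -0.079]
[-0.31095422  0.92353098 -0.0729938 ]
```

step_arm(
  commands=[
    {"offset":[0,1,-1.4],"roll":0,"hand":-1},
    {"offset":[0,1.2,-1.5],"roll":0,"hand":-1},
    {"offset":[0,1.2,-1.5],"roll":0,"hand":-1},
    {"offset":[0,1.2,-1.5],"roll":0,"hand":-1},
    {"offset":[0,1.2,-1.5],"roll":0,"hand":-1},
  ],
)

```text
clock: 23.37
position: [0.5322, 0.2375, 0.0556]
tcp_rot: [[-0.109, 0.646, -0.756], [-0.085, -0.763, -0.64], [-0.99, -0.005, 0.138]]
wrist_force: [-8.0, -2.8, 5.2]
width: 0.0251
```

```bash
python3 -c "
from h import *
o=env.get_obs();show(o);print(o['moment'])"
```

```text
t 23.37 p [0.5322 0.2375 0.0556] yaw -49.77 F [-7.98 -2.8   5.21] Fboard [-6.8 -5. ] w 0.0251 tcp seat mm [2.1 8.9] tilt [-0.109 -0.085]
[-0.21947377  1.11702867 -0.21814682]
```

step_arm(
  commands=[
    {"offset":[0,1.8,-2],"roll":0.1,"hand":-1},
    {"offset":[0,1.8,-2],"roll":0.1,"hand":-1},
    {"offset":[0,1.8,-2],"roll":0.1,"hand":-1},
    {"offset":[0,1.8,-2],"roll":0.1,"hand":-1},
    {"offset":[0,1.8,-2],"roll":0.1,"hand":-1},
  ],
)

```text
clock: 23.78
position: [0.5326, 0.2376, 0.0559]
tcp_rot: [[-0.131, 0.643, -0.755], [-0.092, -0.766, -0.636], [-0.987, -0.013, 0.16]]
wrist_force: [-9.7, -2.7, 6.6]
width: 0.025
```

```bash
python3 -c "
from h import *
o=env.get_obs();show(o);print(o['moment'])"
```

```text
t 23.78 p [0.5326 0.2376 0.0559] yaw -50.0 F [-9.71 -2.65  6.56] Fboard [-8.5 -5.4] w 0.025 tcp seat mm [2.5 9.1] tilt [-0.131 -0.092]
[-0.34037971  1.59964587 -0.25563566]
```

step_arm(
  commands=[
    {"offset":[0,2.6,-2.6],"roll":0.2,"hand":-1},
    {"offset":[0,2.6,-2.6],"roll":0.2,"hand":-1},
    {"offset":[0,2.6,-2.6],"roll":0.2,"hand":-1},
    {"offset":[0,2.6,-2.6],"roll":0.2,"hand":-1},
    {"offset":[0,2.6,-2.6],"roll":0.2,"hand":-1},
  ],
)

```text
clock: 24.2
position: [0.5332, 0.2377, 0.0563]
tcp_rot: [[-0.161, 0.635, -0.756], [-0.101, -0.772, -0.627], [-0.982, -0.024, 0.189]]
wrist_force: [-11.1, 0.2, 6.1]
width: 0.0248
```

```bash
python3 -c "
from h import *
o=env.get_obs();show(o);print(o['moment'])"
```

```text
t 24.2 p [0.5332 0.2377 0.0563] yaw -50.59 F [-11.14   0.25   6.05] Fboard [-10.7  -3. ] w 0.0248 tcp seat mm [3.  9.3] tilt [-0.161 -0.101]
[-0.25638443  1.71796291 -0.31160304]
```

step_arm(
  commands=[
    {"offset":[0,2,-2.8],"roll":0.3,"hand":-1},
    {"offset":[0,2,-2.8],"roll":0.3,"hand":-1},
    {"offset":[0,2,-2.8],"roll":0.3,"hand":-1},
    {"offset":[0,2,-2.8],"roll":0.3,"hand":-1},
    {"offset":[0,2,-2.8],"roll":0.3,"hand":-1},
  ],
)

```text
clock: 24.62
position: [0.5338, 0.2378, 0.0565]
tcp_rot: [[-0.19, 0.619, -0.762], [-0.114, -0.785, -0.609], [-0.975, -0.029, 0.219]]
wrist_force: [-13.2, -2.5, 10.3]
width: 0.0254
```

```bash
python3 -c "
from h import *
from yawc import *
o,im=grab('wrist','w27.png');show(o);print(o['moment']);hough(cam('wrist',o),'pics/w27.png')"
```

```text
t 24.62 p [0.5338 0.2378 0.0565] yaw -51.75 F [-13.15  -2.47  10.32] Fboard [-11.9  -6.2] w 0.0254 tcp seat mm [3.5 9.7] tilt [-0.19  -0.114]
[-0.772114    2.28489531 -0.29203872]
[339   0 512 305] 72.92
[396   1 583 369] 72.99
[ 70 204 313   0] -16.95
[128 213 314  71] -17.09
[176 258 355 135] -16.49
[182 264 362 144] -16.78
[ 70 207 218 342] 72.83
[  1 218 158 348] 72.77
[179 262 359 140] -16.57
[  1 444 181 334] -15.84
[122 205 307  61] -17.11
[ 70 203 275  31] -16.99
[413 128 532 339] 72.86
[ 69 110 167  14] -16.65
[122 206 308  61] -17.04
[198 253 361 144] -16.73
[  3 221 155 346] 72.99
[175 257 323 156] -16.71
[  2 443 176 336] -15.74
[256 211 360 140] -16.34
[130 213 298  84] -16.91
[191 103 313   1] -17.03
```

View pics/w27.png

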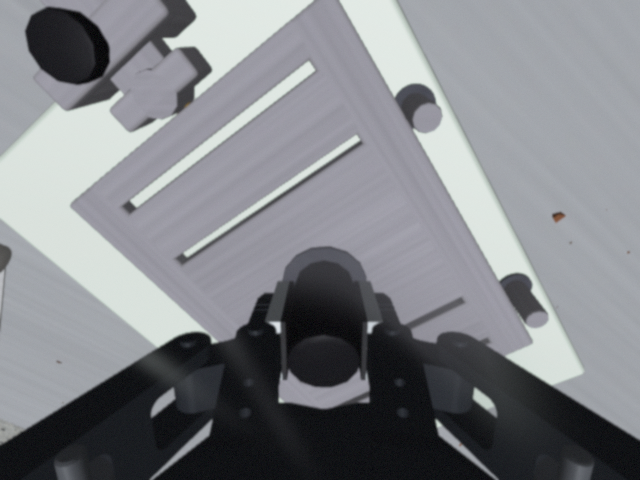

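step_arm(
  commands=[
    {"offset":[0,1.8,-2.6],"roll":0.3,"hand":-1},
    {"offset":[0,1.8,-2.6],"roll":0.3,"hand":-1},
    {"offset":[0,1.8,-2.6],"roll":0.3,"hand":-1},
    {"offset":[0,1,-1.4],"roll":0,"hand":-1},
    {"offset":[0,0.5,-0.7],"roll":0,"hand":-1},
  ],
)

```text
clock: 25.08
position: [0.534, 0.2379, 0.057]
tcp_rot: [[-0.21, 0.609, -0.765], [-0.123, -0.793, -0.597], [-0.97, -0.032, 0.241]]
wrist_force: [-2.8, -1.8, -0.5]
width: 0.0251
```

step_arm(
  commands=[
    {"offset":[0,0,0],"roll":0,"hand":-1},
    {"offset":[0,0,0],"roll":0,"hand":-0.4},
    {"offset":[0,0,0],"roll":0,"hand":-0.2},
    {"offset":[0,0,0],"roll":0,"hand":0.1},
    {"offset":[0,0,0],"roll":0,"hand":0.4},
  ],
)

```text
clock: 25.5
position: [0.5355, 0.2384, 0.0576]
tcp_rot: [[-0.207, 0.609, -0.766], [-0.121, -0.793, -0.598], [-0.971, -0.031, 0.238]]
wrist_force: [-0.3, 1.0, 0.1]
width: 0.0573
```

```bash
python3 -c "
from h import *
from yawc import *
o,im=grab('wrist','w28.png');show(o);print(o['moment']);hough(cam('wrist',o),'pics/w28.png');R=o['tcp_rot'];print('up',R.T@[0,0,1])"
```

```text
t 25.5 p [0.5355 0.2384 0.0576] yaw -52.46 F [-0.27  1.    0.05] Fboard [-0.6  0.9] w 0.0573 tcp seat mm [ 5.  10.7] tilt [-0.207 -0.121]
[ 0.14113586 -0.22389487 -0.00821522]
[329   0 507 299] 73.06
[389   0 582 364] 73.11
[125 209 301  66] -16.63
[  1 221 164 349] 73.31
[ 78 212 201 319] 73.44
[186 263 358 147] -16.93
[178 257 350 138] -16.83
[114 171 312   0] -16.96
[132 214 309  74] -16.83
[181 261 355 143] -17.03
[ 76 205 311   2] -16.91
[ 76 209 200 318] 73.09
[ 66 118 161  22] -16.75
[332 400 403 370] -17.29
[133 215 309  75] -16.64
[491 194 581 364] 73.04
[192 255 353 145] -16.8
[404 125 516 312] 73.22
[184 263 357 147] -17.12
[189 174 278 104] -16.78
[323 409 406 375] -17.74
[189 250 352 138] -16.96
[230 141 309  79] -16.86
[196 101 312   1] -16.97
[125 208 261  98] -16.77
[390   1 453 120] 73.09
[ 90 292 163 349] 73.47
up [-0.9707966  -0.03102331  0.23788971]
```

View pics/w28.png

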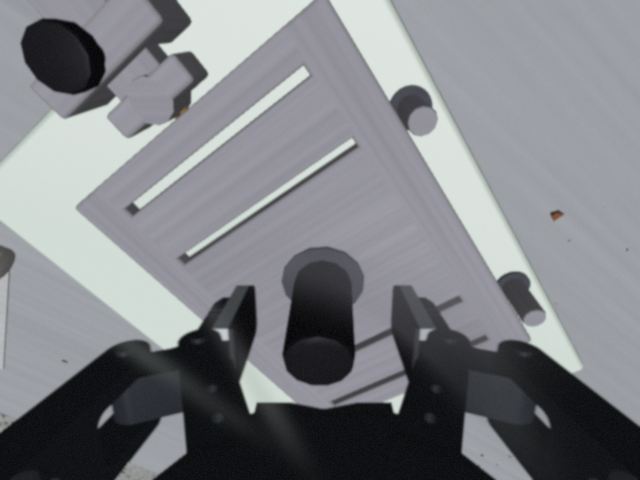

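```bash
python3 -c "
from h import *
a=[cv2.resize(cv2.imread(f'pics/w{i}.png')[40:150,90:240],None,fx=2.6,fy=2.6,interpolation=cv2.INTER_CUBIC) for i in (26,28)]
cv2.imwrite('pics/cmp2.png',np.hstack(a))"
```

```text
(no output)
```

View pics/cmp2.png

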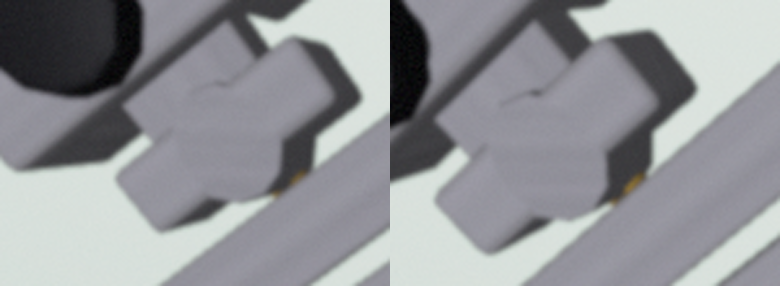

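The guide slipped about 1 mm off the stop on release (more of the button shows at (181,113)). I'll lift, turn the jaws along the board's y, and nudge it with one finger, ungripped.

step_arm(
  commands=[
    {"offset":[-10,0,2.5],"roll":0,"hand":0.4},
    {"offset":[-20,-1,5],"roll":0,"hand":0.4},
    {"offset":[-20,-1,5],"roll":2,"hand":0.4},
    {"offset":[-12,0,3],"roll":6,"hand":0.4},
    {"offset":[0,0,0],"roll":6.8,"hand":0.4},
  ],
)

```text
clock: 25.97
position: [0.5357, 0.2382, 0.1262]
tcp_rot: [[-0.208, 0.389, -0.898], [-0.12, -0.921, -0.371], [-0.971, 0.031, 0.238]]
wrist_force: [0.4, 0.7, -0.3]
width: 0.0597
```

step_arm(
  commands=[
    {"offset":[0,0,0],"roll":6.8,"hand":0.4},
    {"offset":[0,0,0],"roll":6.8,"hand":0.4},
    {"offset":[0,0,0],"roll":6.8,"hand":0.4},
    {"offset":[0,0,0],"roll":6.8,"hand":0.4},
    {"offset":[0,0,0],"roll":6.8,"hand":0.4},
  ],
)

```text
clock: 26.38
position: [0.5382, 0.2396, 0.1337]
tcp_rot: [[-0.2, -0.21, -0.957], [-0.114, -0.965, 0.236], [-0.973, 0.157, 0.169]]
wrist_force: [-0.4, 1.0, 0.1]
width: 0.0598
```

step_arm(
  commands=[
    {"offset":[0,0,0],"roll":5,"hand":0.2},
    {"offset":[0,0,0],"roll":0,"hand":0.2},
    {"offset":[0,0,0],"roll":0,"hand":0.2},
    {"offset":[0,0,0],"roll":0,"hand":0.2},
    {"offset":[0,0,0],"roll":0,"hand":0.2},
  ],
)

```text
clock: 26.8
position: [0.5391, 0.2411, 0.1376]
tcp_rot: [[-0.196, -0.295, -0.935], [-0.112, -0.941, 0.321], [-0.974, 0.168, 0.151]]
wrist_force: [-0.4, -0.6, 0.2]
width: 0.051
```

```bash
python3 -c "
from h import *
from yawc import *
o,im=grab('wrist','w29.png');show(o);print(o['joint_pos'],o['tcp_rot']);hough(cam('wrist',o),'pics/w29.png');plan(o,[.53,.2368,.12],None,1)"
```

```text
t 26.8 p [0.5391 0.2411 0.1376] yaw -107.44 F [-0.43 -0.6   0.16] Fboard [-0.2 -0.7] w 0.051 tcp seat mm [ 7.6 14.3] tilt [-0.196 -0.112]
[ -25.94325247   34.13175785   -4.3378926    92.1863085     2.63754475
   66.83663727 -139.3119217 ] [[-0.19590146 -0.29540252 -0.93507217]
 [-0.11210625 -0.94055041  0.32061989]
 [-0.97419444  0.16763734  0.15113873]]
[295  88 502  84] 73.09
[466 312 507  90] -16.63
[297  91 504  87] 73.03
[231 123 347 119] 73.19
[305 123 379 121] 72.73
[177 158 201 294] -17.12
[172 160 198 294] -16.5
[420 298 442 119] -16.93
[140 128 180 316] -17.08
[169 160 195 294] -16.69
[263 308 385 295] 73.01
[224 156 241 285] -16.55
[405 269 417 148] -16.99
[192  90 268  89] 72.75
[ 77 100 104 197] -16.88
[370 275 376 149] -16.72
[257 348 385 331] 73.77
[368 263 372 159] -16.42
[408 273 420 147] -16.54
[110 214 143 338] -17.4
[364 277 368 167] -16.55
[236 207 245 284] -16.99
[403 266 414 147] -16.79
[229 156 244 282] -16.93
[463 321 501 121] -17.0
[140 131 168 264] -17.24
[19.4  3.7  4.4] roll 0.0
```

View pics/w29.png

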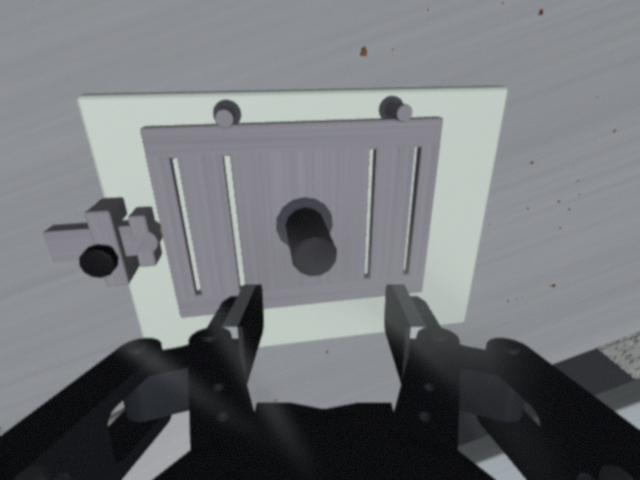

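```bash
python3 -c "
from yawc import *
o=env.get_obs();C=cam('wrist',o)
k=ray(C,[(314.5,257)],.071)[0];print('knob',k,sb(k[None]))
Q=ray(C,[(142,128),(441,118.5),(422.5,291),(181,316)],.023);print(sb(Q).tolist(),sb(Q.mean(0)[None]))
plan(o,[k[0],k[1],.055],None,1)
plan(o,[k[0],k[1],.10],None,1)
cv2.imwrite('pics/w29c.png',cv2.resize(cv2.imread('pics/w29.png')[180:280,80:220],None,fx=5,fy=5,interpolation=cv2.INTER_CUBIC))"
```

```text
knob [0.53010254 0.23706038 0.071     ] [[0.2 7.9]]
[[64.7, 96.3], [64.6, -80.6], [-64.1, -82.8], [-63.4, 96.9]] [[0.4 7.4]]
[82.7 -7.4 -5.4] roll 0.0
[38.8  0.1  1.4] roll 0.0
```

View pics/w29c.png

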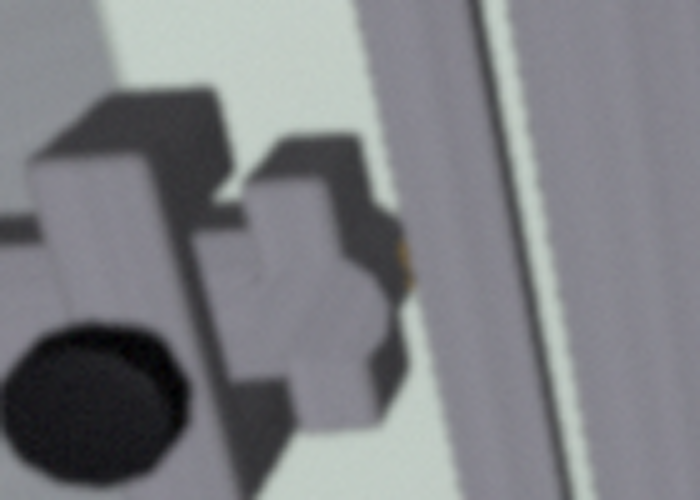

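step_arm(
  commands=[
    {"offset":[22,0,0],"roll":0,"hand":0.2},
    {"offset":[24,-2,-1.5],"roll":0,"hand":0.2},
    {"offset":[20,-2,-2],"roll":0,"hand":0.2},
    {"offset":[10,-1.5,-1],"roll":0,"hand":0.2},
    {"offset":[3,0,0],"roll":0,"hand":0.2},
  ],
)

```text
clock: 27.27
position: [0.5314, 0.2366, 0.0587]
tcp_rot: [[-0.191, -0.291, -0.937], [-0.108, -0.943, 0.315], [-0.976, 0.162, 0.149]]
wrist_force: [-0.1, -0.0, -0.0]
width: 0.0512
```

```bash
python3 -c "
from h import *
from yawc import *
o,im=grab('wrist','w30.png');show(o);plan(o,[.53,.2368,.055],None,1)"
```

```text
t 27.27 p [0.5314 0.2366 0.0587] yaw -107.16 F [-0.1  -0.01 -0.02] Fboard [-0.1 -0. ] w 0.0512 tcp seat mm [1.6 7.8] tilt [-0.191 -0.108]
[ 3.8 -0.4  0.8] roll 0.0
```

View pics/w30.png

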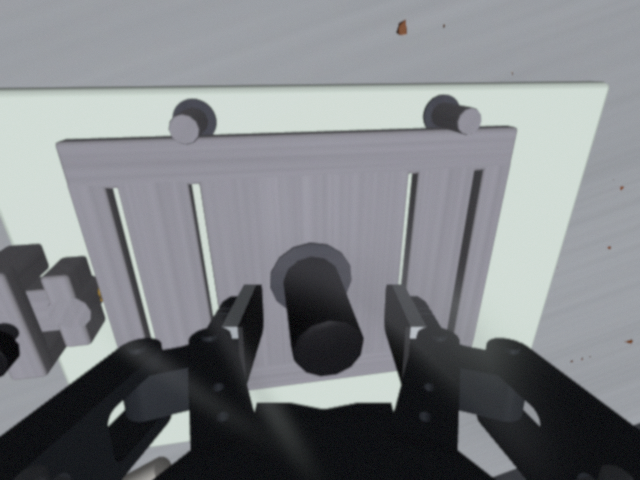

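step_arm(
  commands=[
    {"offset":[1,0,0],"roll":0,"hand":0.1},
    {"offset":[0,-2,0],"roll":0,"hand":0.1},
    {"offset":[0,-2,0],"roll":0,"hand":0.1},
    {"offset":[0,-1,0],"roll":0,"hand":0.1},
    {"offset":[0,-1,0],"roll":0,"hand":0.1},
  ],
)

```text
clock: 27.73
position: [0.535, 0.2433, 0.06]
tcp_rot: [[-0.188, -0.291, -0.938], [-0.106, -0.943, 0.314], [-0.976, 0.159, 0.146]]
wrist_force: [0.6, -0.3, 0.3]
width: 0.0471
```

```bash
python3 -c "
from h import *
o=env.get_obs();show(o)"
```

```text
t 27.73 p [0.535  0.2433 0.06  ] yaw -107.17 F [ 0.59 -0.31  0.28] Fboard [ 0.7 -0.1] w 0.0471 tcp seat mm [ 3.  15.3] tilt [-0.188 -0.106]
```

step_arm(
  commands=[
    {"offset":[0,-1,0],"roll":0,"hand":0.1},
    {"offset":[0,-1,0],"roll":0,"hand":0.1},
    {"offset":[0,-0.8,0],"roll":0,"hand":0.1},
    {"offset":[0,-0.8,0],"roll":0,"hand":0.1},
    {"offset":[0,-0.8,0],"roll":0,"hand":0.1},
  ],
)

```text
clock: 28.15
position: [0.5361, 0.2456, 0.0601]
tcp_rot: [[-0.189, -0.292, -0.938], [-0.11, -0.943, 0.315], [-0.976, 0.163, 0.146]]
wrist_force: [-1.5, -2.6, 2.3]
width: 0.047
```

```bash
python3 -c "
from h import *
o,im=grab('wrist','w31.png');show(o)"
```

```text
t 28.15 p [0.5361 0.2456 0.0601] yaw -107.19 F [-1.52 -2.64  2.35] Fboard [-0.7 -3. ] w 0.047 tcp seat mm [ 3.4 17.8] tilt [-0.189 -0.11 ]
```

View pics/w31.png

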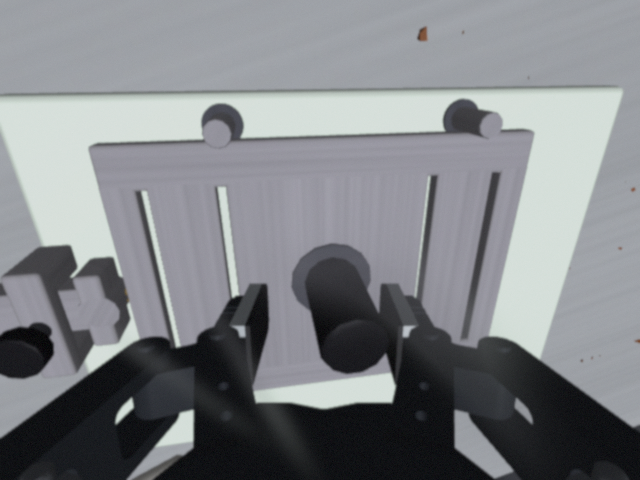

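step_arm(
  commands=[
    {"offset":[0,-1,0],"roll":0,"hand":0.1},
    {"offset":[0,-1,0],"roll":0,"hand":0.1},
    {"offset":[0,-1,0],"roll":0,"hand":0.1},
    {"offset":[0,-1,0],"roll":0,"hand":0.1},
    {"offset":[0,-1,0],"roll":0,"hand":0.1},
  ],
)

```text
clock: 28.62
position: [0.5362, 0.2456, 0.0599]
tcp_rot: [[-0.195, -0.293, -0.936], [-0.117, -0.941, 0.319], [-0.974, 0.171, 0.149]]
wrist_force: [-2.6, -4.0, 4.3]
width: 0.0469
```

```bash
python3 -c "
from h import *
o=env.get_obs();show(o)"
```

```text
t 28.62 p [0.5362 0.2456 0.0599] yaw -107.31 F [-2.65 -4.02  4.29] Fboard [-1.4 -4.6] w 0.0469 tcp seat mm [ 3.5 17.8] tilt [-0.195 -0.117]
```

step_arm(
  commands=[
    {"offset":[0,1,0],"roll":0,"hand":0.1},
    {"offset":[0,2,0],"roll":0,"hand":0.1},
    {"offset":[0,3,0],"roll":0,"hand":0.2},
    {"offset":[0,2,0],"roll":0,"hand":0.5},
    {"offset":[0,0,0],"roll":0,"hand":0.5},
  ],
)

```text
clock: 29.03
position: [0.5347, 0.2404, 0.0615]
tcp_rot: [[-0.191, -0.293, -0.937], [-0.112, -0.942, 0.317], [-0.975, 0.166, 0.147]]
wrist_force: [0.1, -0.5, -0.4]
width: 0.0643
```

```bash
python3 -c "
from h import *
o,im=grab('wrist','w32.png');show(o);print(o['tcp_rot'].T@[0,0,1])"
```

```text
t 29.03 p [0.5347 0.2404 0.0615] yaw -107.27 F [ 0.06 -0.52 -0.38] Fboard [ 0.2 -0.5] w 0.0643 tcp seat mm [ 3.6 12.4] tilt [-0.191 -0.112]
[-0.97508907  0.16593951  0.14719163]
```

View pics/w32.png

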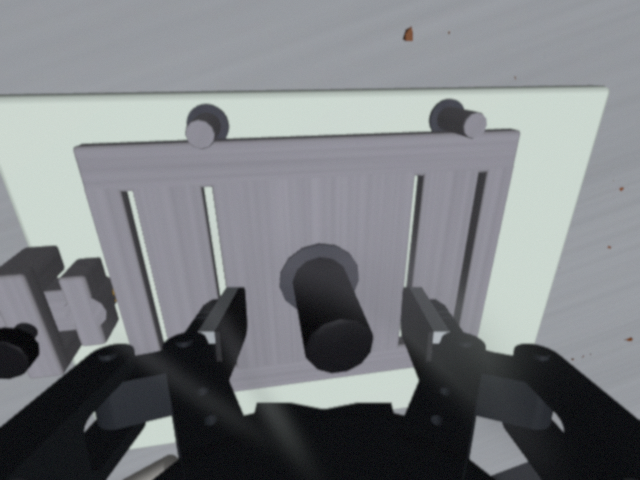

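The push force rose to 4.6 N without motion, so the guide is on the stop. Rising straight up and checking.

step_arm(
  commands=[
    {"offset":[-8,1.5,1],"roll":0,"hand":0.5},
    {"offset":[-20,3.5,3],"roll":0,"hand":0.5},
    {"offset":[-25,4.5,4],"roll":0,"hand":0.5},
    {"offset":[-25,4,4],"roll":0,"hand":0.5},
    {"offset":[-15,2,2],"roll":0,"hand":0.5},
  ],
)

```text
clock: 29.5
position: [0.5325, 0.2406, 0.158]
tcp_rot: [[-0.198, -0.291, -0.936], [-0.115, -0.942, 0.317], [-0.973, 0.17, 0.153]]
wrist_force: [0.4, 0.3, 0.6]
width: 0.0639
```

```bash
python3 -c "
from h import *
from yawc import *
o,im=grab('wrist','w33.png');show(o);C=cam('wrist',o);hough(C,'pics/w33.png')
im=cv2.imread('pics/w33.png');cv2.imwrite('pics/w33b.png',im)
grab('top','t33.png');grab('scene','s33.png')"
```

```text
t 29.5 p [0.5325 0.2406 0.158 ] yaw -107.16 F [0.39 0.35 0.58] Fboard [0.3 0.4] w 0.0639 tcp seat mm [ 1.5 11.9] tilt [-0.198 -0.115]
[237 288 408 272] 72.9
[449 312 487  80] -16.46
[ 84  85 108 178] -17.15
[409 270 426 105] -16.59
[169 140 193 272] -16.9
[142 115 179 293] -16.84
[359 257 364 134] -16.88
[354 255 356 170] -16.34
[247 325 401 308] 72.98
[172 141 195 272] -17.06
[176 141 199 270] -16.66
[357 258 361 135] -16.59
[221 139 237 268] -16.8
[130 259 149 335] -17.46
[393 254 403 132] -16.71
[395 254 406 132] -17.01
[226 141 241 268] -16.82
[390 249 400 133] -17.18
[112 189 131 259] -16.41
[287 284 404 273] 72.91
[171 140 185 218] -16.9
```

View pics/w33.png

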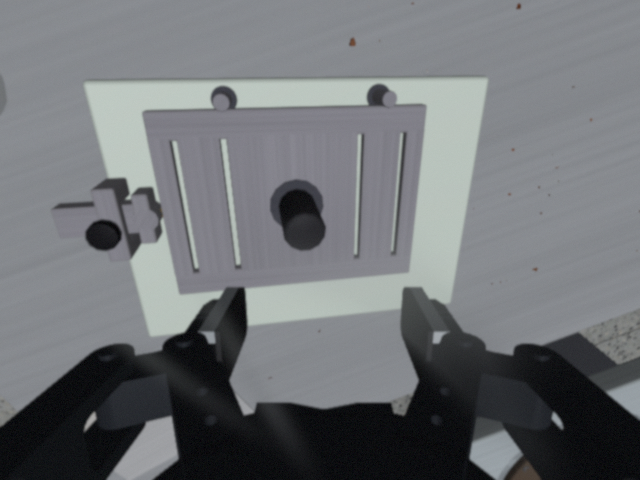

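View pics/s33.png

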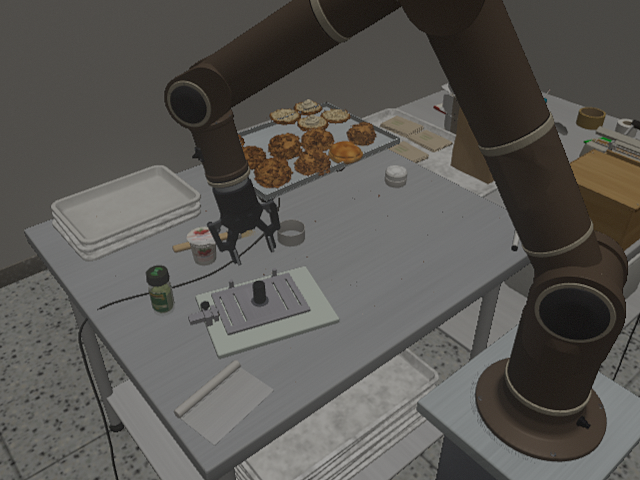

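```bash
python3 -c "
from yawc import *
o=env.get_obs();show(o);C=cam('wrist',o)
k=ray(C,[(304.5,231.5)],.071);print('knob',sb(k))
Q=ray(C,[(145,113.5),(424.5,105),(409,271.5),(179.5,293.5)],.023);d=ray(C,[(222.5,103),(390,98.5)],.039)
b=(Q[1]-Q[0])[:2];n=np.array([-b[1],b[0]])/np.linalg.norm(b)
print(sb(Q).tolist(),sb(Q.mean(0)[None]),'dowel',sb(d).tolist(),[(x[:2]-Q[0][:2])@n*1000 for x in d],np.degrees(np.arctan2(-b[1],-b[0])))
cv2.imwrite('pics/w33c.png',cv2.resize(cv2.imread('pics/w33.png')[160:270,80:240],None,fx=4.8,fy=4.8,interpolation=cv2.INTER_CUBIC))"
```

```text
t 29.65 p [0.5328 0.2407 0.157 ] yaw -107.17 F [ 0.11 -0.9  -0.84] Fboard [ 0.4 -0.8] w 0.0641 tcp seat mm [ 1.7 12.1] tilt [-0.197 -0.114]
knob [[1.2 8.4]]
[[63.8, 96.3], [65.3, -79.6], [-63.1, -81.7], [-63.4, 97.5]] [[0.6 8.1]] dowel [[70.2, 49.5], [71.0, -49.6]] [np.float64(5.992638822692024), np.float64(5.963963051188368)] 73.47550072677343
```

View pics/w33c.png

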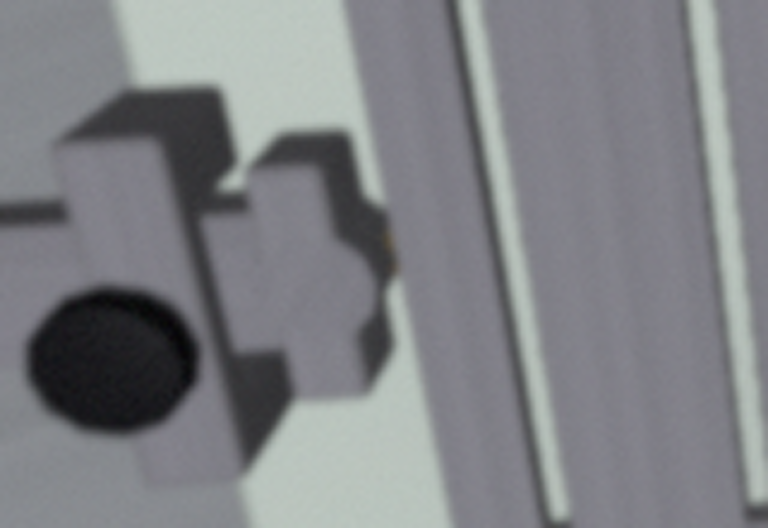

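```bash
python3 -c "
from station import env
print(env.close_job())"
```

```text
the job is handed in; nothing more can be done
None
```

I laid the guide flat on the board, slid it against both dowels and the end stop, let go and handed the job in at about 29.7 s. I am confident about the final position, but I could not directly confirm that both dowels were loaded at the same time.

**How it went:**
- **First press:** it left the guide about 1.8° off, bearing only on the dowel nearer the stop. I gripped the knob lightly, turned the guide parallel and pressed again.
- **Hardest press:** up to about 12 N toward the dowels and 6 N toward the stop, with 7 to 12 N toward the dowels held for about 1.3 s.
- **Last nudge:** releasing that press let the guide slip about 1 mm off the stop. I pushed it back with one finger until the force rose to 4.6 N without it moving.

**Last checks:**
- **Position:** the knob was 0.6–1.2 mm (two readings) from home across the board, against a 2 mm limit, and about 8 mm toward the stop from its middle setting.
- **Angle:** edge readings put the guide within about 0.5° of the board, against a limit of about 1.1°.
- **Dowels:** both measured about 6.0 mm from dowel centre to guide edge. Touching would be 5 mm and earlier views gave 5.2–5.6 mm, so I put the extra down to pixel and camera error.
- **Stop:** only a thin sliver of the button showed, as it did when the guide was pressed on the nose.
- **Other items:** the scene picture showed the shaker, ring cutter, timer and berry tub where they started, and the robot was clear of everything.

**Not confirmed:**
- **Load on each dowel:** I only had the total wrist force, so I inferred this from the balance of forces and the parallel edges.
- **Gripper tilt:** the gripper gradually tilted to about 13° from the pressing, and I had no way to command it back. The guide still looked flat in the last pictures, but I did not measure its tilt.

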